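# Snap the hold-down plate onto the laser-marking jig

### The arm

A 7-joint arm with a two-finger parallel gripper is mounted at the origin on the work surface. World frame = base frame: x ahead of the robot, y to its left, z up, the work surface at z = 0. Lengths are in mm, angles in degrees, forces in N, time in s.
With the tool pointing down it reaches from about 400 to 750 mm from the base axis. Payload 19.5 kg.
Tool frame: the origin (TCP) lies between the finger pads; the fingertips stand 8 mm ahead of it and the grasp point (between the pads) lies 11 mm behind it (arm.tip_extent is the distance from the TCP to the fingertips, in mm); z points along the fingers, y is the line along which they close (so a half turn about z gives the same grasp; the last joint's range is limited). The gripper opens to 85 mm and grips with 20 to 120 N. Pads are 22 mm wide; open, the fingers measure 114 mm over their backs; the gripper's body (76 mm by 85 mm) begins 54 mm behind the grasp point. The pads swing forward as they close: fully open they stand 13 mm farther back than shut.
Start: joints at [71.694, 40.479, -1.581, 85.061, 1.261, 54.483, -4.326], TCP at [157.682, -552.931, 239.268] pointing down, gripper open.
Joint ranges: [-155.06, 155.06], [-18.47, 123.98], [-90, 86.84], [0, 140.48], [-83.41, 263.41], [0, 116], [-161.91, 161.91]. Speed limits (degrees/s): [108.29, 108.29, 147.25, 147.25, 172.46, 172.46, 172.46].

### API

Orientations are given as a 3x3 rotation matrix whose columns are the frame's x, y, z axes.
In Python, from bench import arm, vision, hand_in gives the robot as it stands.
- The arm moves only by the tool step_arm, never from a script. Its argument "increments" is a list of rows, each an object with "linear": the shift along the world's x, y, z in units of 0.5 m (1.0 is 0.5 m), a list of three; "spin": the turn about the world's z in units of pi/2 rad (1.0 is pi/2 rad). In form: [{"linear": [x, y, z], "spin": spin}, ...]. A call has 1 to 8 rows; each row shifts and turns the commanded pose from where the row before left it; what a row does not reach is not made up. A row lasts 1/8 s, in which the tool goes at most 62.5 mm and 10.7 degrees, less where a joint would pass 70% of its speed; a pose out of reach is approached as far as the arm can. A call with a number of a shift or a turn outside -1 to 1 is refused whole. A call with a gripper value outside its range is refused whole. "gripper" is the closure, from 0 (fully open) to 1 (shut), set as the call begins (left out, the last holds). The fingers move at their own pace and stop on an object; the grip force is fixed at half the most. Time passes only in rows, so rows that do not move let the fingers close. It gives the time, the measured TCP pose, the force, the opening and the grip force at its end, in the units of the state.
- arm.get_obs(): the state, without advancing time (a new reading comes with each control period).
- vision.get_image(name): name is "side" or "top" or "wrist"; returns the picture (420x560x3 uint8, red, green, blue); there is no depth.
- vision.camera_model(name): a dict with "fx", "fy", "cx", "cy" (pixels), "R" (3x3) and "t" (3): a world point X has camera coordinates R X + t; the wrist camera has in their place "mount" (4x4, takes a point from camera to tool coordinates, whose origin is the TCP and whose axes are the flange's). Camera axes: x right, y down, z forward; pixel columns grow to the right and rows downward; lengths in mm; the calibration is good to about 2 mm. A picture is of the moment at which its call begins: read the wrist's pose just before it. camera_model takes no time and is no camera call.
- hand_in(): hands the job in; it is judged then, once.
Trained networks look in the newest picture that a camera, given by its name, has taken for a name from the list of things; names that differ only in an ending like _2 or _b are one class to them, and where a whole thing is asked for, a point or a joint stands for the part that bears it (a point fixed in the world has none). Each returns a list of dicts, best first, with "p" (0 to 1); they miss things now and then, are a little off and sometimes report something else, mostly with a low value. They report only what shows in the picture. A call takes as long as a camera call. They do not tell look-alikes from the thing itself.
- vision.find_in(camera, name): "extent" ([left, top, width, height] in pixels, round what is visible of it).
- vision.spot_point(camera, name): "point" ([column, row] in pixels: a listed point, or the origin of a listed thing).
The state is a dict: "t": time; "joint_positions": joint angles; "qd": joint speeds; "joint_efforts": joint torques, N m; "ee_pos": TCP position; "orientation": TCP orientation; "wrist_force": force on the tool from outside, world axes, zero at the start; "torque": the same for the moment, N m; "width": finger opening in mm; "grip_force": force on a finger pad.
Only numpy, scipy, OpenCV 4.12 (cv2) and the standard library are available. Lean on these libraries where they do the work, as an engineer would, in place of code of your own. Each camera call takes 0.05 s, during which the arm holds its last target. There are 200 camera calls.

### The job

Take the blue hold-down plate off its grey rest, set it over the four snap posts of the spring-mounted marking jig the way round that its holes fit, and press it down pad by pad until every post has clicked through and the plate lies fully home on all four shoulders. Press gently, not all four posts at once, so that no post cracks, keep the plate roughly level throughout, let go at the end and leave everything else where it is.

Things in the scene. Friction and masses are not known exactly. Their poses are not given: they have to be found in the camera images.
- handle (a point): centre of the black grip bar in the middle of the loose blue hold-down plate; axes are the plate's own: x along the bar, y along the plate's long side, z up. Bar 40 (x) by 14 (y), 34 high on the plate's upper face; this point is 22 above that face, 26 above the underside, 12 below the bar's top
- plate: the loose blue plate, 112 (x) by 152 (y) by 4 thick, about 160 g, lying level on the grey rest at the start; origin at the centre of its underside, axes as handle. It has a square 12 mm snap hole at each corner, two 40 by 34 windows beside the bar and four yellow press pads
- hole_a (a point): centre of snap hole A of the plate, on the underside, at x +42, y +62 from the plate's centre (the spacing differs at the two ends, so the plate fits only one way round); belongs on post A
- hole_b (a point): centre of snap hole B of the plate, on the underside, at x -42, y +62 from the plate's centre (the spacing differs at the two ends, so the plate fits only one way round); belongs on post B
- hole_c (a point): centre of snap hole C of the plate, on the underside, at x +30, y -62 from the plate's centre (the spacing differs at the two ends, so the plate fits only one way round); belongs on post C
- hole_d (a point): centre of snap hole D of the plate, on the underside, at x -30, y -62 from the plate's centre (the spacing differs at the two ends, so the plate fits only one way round); belongs on post D
- pad_a (a point): centre of the top face of yellow press pad A, a disc 14 across standing 16 above the plate's upper face (20 above the underside), at x +42, y +40 from the plate's centre, 22 inboard of hole A; press here, straight down; 20 above nest_top when home
- pad_b (a point): centre of the top face of yellow press pad B, a disc 14 across standing 16 above the plate's upper face (20 above the underside), at x -42, y +40 from the plate's centre, 22 inboard of hole B; press here, straight down; 20 above nest_top when home
- pad_c (a point): centre of the top face of yellow press pad C, a disc 14 across standing 16 above the plate's upper face (20 above the underside), at x +30, y -40 from the plate's centre, 22 inboard of hole C; press here, straight down; 20 above nest_top when home
- pad_d (a point): centre of the top face of yellow press pad D, a disc 14 across standing 16 above the plate's upper face (20 above the underside), at x -30, y -40 from the plate's centre, 22 inboard of hole D; press here, straight down; 20 above nest_top when home
- jig: fixed dark steel frame of the marking jig, 150 (x) by 200 (y) by 16 high; origin at the centre of its underside, on the table, z up; its x and y match the plate's when fitted. The nest floats in it. Posts crack when all contact forces of plate on jig, barb pinch included, add up to 60 N: one pad at up to 25 N is safe, forcing all four posts at once is not
- nest_top (a point): centre of the jig's aluminium nest (130 by 180, cream caps, four snap posts), level with the posts' shoulders, 46.5 above the table unloaded; axes as the jig. Here the plate's underside is home; laid on the barbs it is about 8 higher. The nest floats level on springs: it sinks several mm when pressed, then stops hard, and comes back.
- post_a (a point): apex of snap post A on the nest, 18 above its shoulders, at x +42, y +62 from the nest's centre: black shoulder 18 across; white pin 10.4 across, from 10 above the shoulder tapering to 3.6 at the apex; orange spring barbs on its y sides. It takes about 12 N at this post (up to 16 N on its pad) to get past the barbs; then the plate jumps down to the shoulder. With less it stays up on the barbs
- post_b (a point): apex of snap post B on the nest, 18 above its shoulders, at x -42, y +62 from the nest's centre: black shoulder 18 across; white pin 10.4 across, from 10 above the shoulder tapering to 3.6 at the apex; orange spring barbs on its y sides. It takes about 12 N at this post (up to 16 N on its pad) to get past the barbs; then the plate jumps down to the shoulder. With less it stays up on the barbs
- post_c (a point): apex of snap post C on the nest, 18 above its shoulders, at x +30, y -62 from the nest's centre: black shoulder 18 across; white pin 10.4 across, from 10 above the shoulder tapering to 3.6 at the apex; orange spring barbs on its y sides. It takes about 12 N at this post (up to 16 N on its pad) to get past the barbs; then the plate jumps down to the shoulder. With less it stays up on the barbs
- post_d (a point): apex of snap post D on the nest, 18 above its shoulders, at x -30, y -62 from the nest's centre: black shoulder 18 across; white pin 10.4 across, from 10 above the shoulder tapering to 3.6 at the apex; orange spring barbs on its y sides. It takes about 12 N at this post (up to 16 N on its pad) to get past the barbs; then the plate jumps down to the shoulder. With less it stays up on the barbs
- rest: fixed grey rest block on the table, 85 (x) by 125 (y) by 12 high, on which the plate starts; origin at the centre of its underside
- cap_1: loose cream plastic key cap, 18 square and 13 high; origin at the centre of its underside; a bystander
- cap_2: loose cream plastic key cap, 18 square and 13 high; origin at the centre of its underside; a bystander
- cap_3: loose cream plastic key cap, 18 square and 13 high; origin at the centre of its underside; a bystander
- bottle: white bottle with blue label and red cap, 52 across and 130 tall, origin at its foot's centre; a bystander
- screwdriver: screwdriver lying on the table to the left; a bystander
- gauge: steel gauge block 50 by 30 by 30, origin at the centre of its underside; a bystander
- cup: grey plastic cup, 70 across and 80 tall, origin at its foot's centre; a bystander
There are look-alikes about, which are no part of the job. Of the things shaped like the jig, the steel one is meant.

How it is judged (in metres and radians):
On the way:
1. the plate is set over all four posts, each hole round its post (horizontal distance between hole_a and post_a below 0.003 m and z of each of hole_a, hole_b, hole_c, hole_d in the frame of nest_top below 0.024 m and horizontal distance between hole_b and post_b below 0.003 m and horizontal distance between hole_c and post_c below 0.003 m and horizontal distance between hole_d and post_d below 0.003 m), for 0.1 s.
At the end, for the whole second after the job is handed in: every snap hole is round its own post (within 3 mm sideways) with the plate's underside within 1 mm of that post's shoulder, i.e. clicked at all four; the plate is at rest and untouched (horizontal distance between hole_a and post_a below 0.003 m and z of hole_a in the frame of nest_top between -0.002 and 0.001 m and horizontal distance between hole_b and post_b below 0.003 m and z of hole_b in the frame of nest_top between -0.002 and 0.001 m and horizontal distance between hole_c and post_c below 0.003 m and z of hole_c in the frame of nest_top between -0.002 and 0.001 m and horizontal distance between hole_d and post_d below 0.003 m and z of hole_d in the frame of nest_top between -0.002 and 0.001 m and linear speed of plate below 0.01 m/s and contact force between each of the arm, the fingers and plate below 0.1 N).
It fails at once if plate and jig pressed together with more than 60 N (sum over all contacts) (contact force between plate and jig above 60 N).
It fails at once if the plate tipped more than 0.25 rad (14 degrees) (angle between plate's own z axis and vertical above 0.25 rad).
It fails at once if a bystander moved more than 30 mm (distance of any of cap_1, cap_2, cap_3, bottle, screwdriver, gauge, cup from where it was at the start of the episode above 0.03 m).
It also fails if it takes over 67 s, if anything falls off the work surface, if the arm or the gripper's body presses on something with over 40 N, if the wrist force passes 120 N, or if a joint passes its speed limit or range.

## Working session

There is one attempt and no reset: what is moved stays moved. The work goes in short steps, Python scripts to look and compute and a tool call to move; the robot and the scene stay as the last step left them, time stands still between calls to the robot, and variables do not carry over. Pictures are saved under pics/ and viewed, at most 10 in all, crops included, and the job is handed in when it is done.

Besides the shell and the picture viewer there is one more tool, called after "Emit:" as name(argument=value, ...), one argument or row to a line, values as JSON. step_arm: Moves the arm, as the interface text tells. Its arguments: {"type":"object","properties":{"increments":{"type":"array","items":{"type":"object","properties":{"linear":{"type":"array","items":{"type":"number"}},"spin":{"type":"number"}}}},"gripper":{"type":"number"}},"required":["increments"]}

```bash
mkdir -p pics; cat > h.py <<'E'
import numpy as np, cv2
from bench import arm, vision, hand_in
def snap(cam,name):
    o=arm.get_obs(); im=vision.get_image(cam)
    cv2.imwrite(f'pics/{name}.png',im[:,:,::-1]); return o,im
def cam(c,o=None):
    m=vision.camera_model(c); 
    if 'R' in m: return m,np.array(m['R']),np.array(m['t'])
    M=np.array(m['mount']); T=np.eye(4); T[:3,:3]=o['orientation']; T[:3,3]=o['ee_pos']
    W=np.linalg.inv(T@M); return m,W[:3,:3],W[:3,3]
def ray(c,uv,z,o=None):
    m,R,t=cam(c,o); d=R.T@np.array([(uv[0]-m['cx'])/m['fx'],(uv[1]-m['cy'])/m['fy'],1]); C=-R.T@t
    return C+d*(z-C[2])/d[2]
def proj(c,X,o=None):
    m,R,t=cam(c,o); p=R@np.array(X,float)+t; return np.array([m['fx']*p[0]/p[2]+m['cx'],m['fy']*p[1]/p[2]+m['cy']])
E
python3 - <<'E'
from h import *
ims=[]
o,a=snap('top','top0'); 
for n,z in [('handle',38),('pad_a',32),('post_a',64.5),('nest_top',46.5),('hole_a',12),('jig',0),('plate',12)]:
    for r in vision.spot_point('top',n)[:6]: print(n,round(r['p'],2),np.round(r['point'],1),np.round(ray('top',r['point'],z),1)[:2])
o,b=snap('side','side0')
print({k:np.round(v,2).tolist() for k,v in o.items()})
for c in ('top','side'):
    m,R,t=cam(c); print(c,m['fx'],m['cx'],m['cy'],-R.T@t)
E
```

```text
handle 0.7 [368.1 217.5] [ 548.5 -212.3]
pad_a 0.86 [383.8 222.3] [ 537.6 -253.7]
pad_a 0.79 [381.3 203.4] [ 587.4 -248.5]
pad_a 0.75 [349.2 233.9] [ 505.9 -164.1]
pad_a 0.55 [346.3 199.6] [ 596.2 -157.5]
post_a 0.93 [201.6 186.4] [618.  216.8]
post_a 0.89 [248.7 203.7] [574.6  94.6]
post_a 0.89 [149.3 293.8] [345.4 331.5]
post_a 0.87 [238.5 228.1] [511.6 118.3]
post_a 0.83 [189.7 318.4] [288.6 228.9]
post_a 0.74 [134.5 323.4] [274.3 362.3]
nest_top 0.77 [220.7 210.4] [559.6 167.9]
nest_top 0.64 [321.2 302. ] [333.  -90.9]
nest_top 0.61 [166.3 315.5] [293.5 291. ]
nest_top 0.32 [275.2 142.4] [745.3  31. ]
hole_a 0.96 [344.4 232.6] [ 511.9 -154.4]
hole_a 0.82 [391. 224.] [ 536.7 -276.9]
hole_a 0.69 [339.1 201.3] [ 595.6 -141.1]
hole_a 0.63 [386.  198.4] [ 605.4 -265.7]
hole_a 0.27 [276.4 141.3] [760.8  28.8]
jig 0.94 [317.1 302.2] [331.6 -84.1]
jig 0.71 [367.2 212.6] [ 568.5 -217.3]
jig 0.66 [173.4 318.6] [283.6 284.6]
jig 0.6 [226.  212.6] [562.6 160.5]
plate 0.74 [363.9 214.5] [ 561.  -206.3]
plate 0.31 [344.7 234.8] [ 506.1 -155.1]
{'t': 0.4, 'joint_positions': [71.7, 40.49, -1.58, 85.07, 1.26, 54.48, -4.33], 'qd': [0.05, 0.06, 0.05, 0.01, 0.05, -0.02, 0.02], 'joint_efforts': [0.01, -88.23, 1.24, -23.62, 0.02, 0.0, 0.0], 'ee_pos': [157.65, -552.9, 239.19], 'orientation': [[0.96, 0.27, -0.0], [0.27, -0.96, 0.0], [-0.0, -0.0, -1.0]], 'wrist_force': [-0.14, 0.75, -0.38], 'torque': [0.05, -0.06, 0.05], 'grip_force': 0.0, 'width': 85.52}
top 437.90592693539594 279.8969371286711 211.32654426512528 [ 350.93309083   -2.21281542 1153.14701899]
side 392.04230525409906 273.0141385098711 210.2853433101109 [ 392.76644433 -811.80392147  647.62785608]
```

View pics/top0.png

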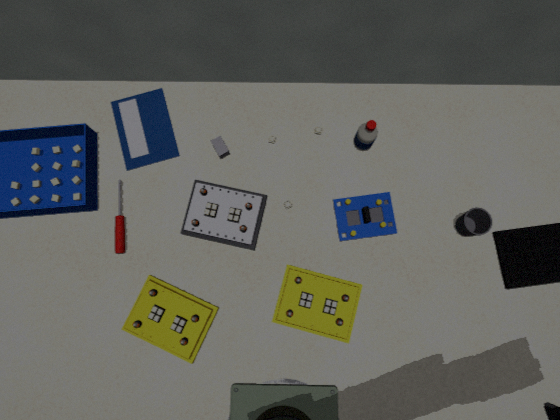

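View pics/side0.png

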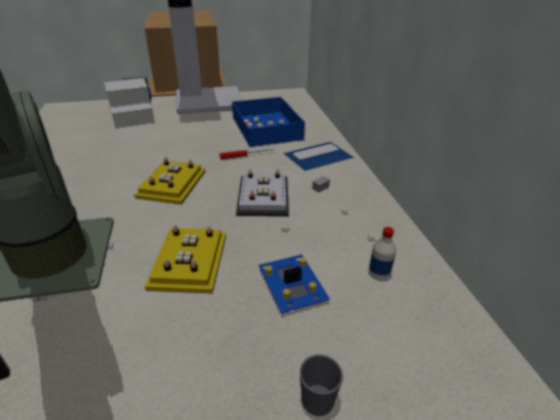

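Candidates in the top view:
- **Jig:** the steel jig with a white or aluminium nest is at (224,214). The yellow look-alikes are at (317,302) and (171,318).
- **Plate:** the blue plate with bar and pads is at (366,215). The blue notebook at (145,128) and the blue tray at (45,170) are not it.

I choose (224,214) and (366,215). The wide ends of both the plate and the jig point image-left.

```bash
python3 - <<'E'
from h import *
im=cv2.imread('pics/top0.png')[165:265,170:410]
im=cv2.convertScaleAbs(cv2.resize(im,None,fx=3.3,fy=3.3,interpolation=cv2.INTER_CUBIC),alpha=1.5)
cv2.imwrite('pics/crop0.png',im)
E
```

```text
(no output)
```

View pics/crop0.png

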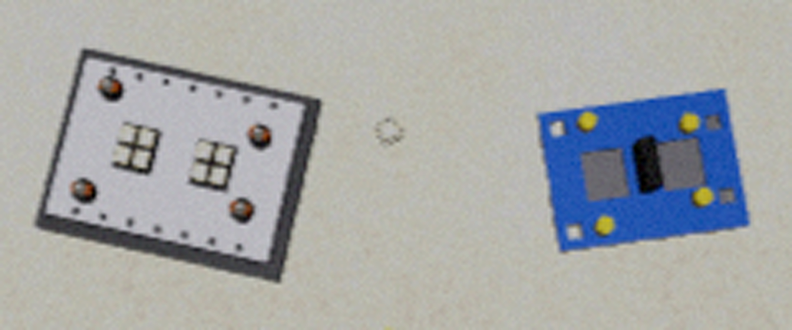

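Emit:
step_arm(
  increments=[
    {"linear":[0.067,0.057,0.02],"spin":-0.011},
    {"linear":[0.067,0.057,0.02],"spin":-0.011},
    {"linear":[0.067,0.057,0.02],"spin":-0.011},
    {"linear":[0.067,0.057,0.02],"spin":-0.011},
    {"linear":[0.067,0.057,0.02],"spin":-0.011},
    {"linear":[0.067,0.057,0.02],"spin":-0.011},
    {"linear":[0.067,0.057,0.02],"spin":-0.011},
    {"linear":[0.067,0.057,0.02],"spin":-0.011},
  ],
)

```text
t: 1.45
ee_pos: [426.7, -323.8, 319.7]
orientation: [[0.99, 0.139, 0.0], [0.139, -0.99, -0.0], [0.0, 0.0, -1.0]]
wrist_force: [0.3, -0.4, 0.4]
width: 85.5
grip_force: 0.0
```

Emit:
step_arm(
  increments=[
    {"linear":[0.067,0.057,0]},
    {"linear":[0.067,0.057,0]},
    {"linear":[0.067,0.057,0]},
    {"linear":[0.06,0.057,0]},
    {"linear":[0,0,0]},
    {"linear":[0,0,0]},
  ],
)

```text
validation failed for argument at $.in...
```

```bash
python3 - <<'E'
from h import *
o,a=snap('wrist','w1'); print(o['ee_pos'],np.round(o['orientation'],3),o['wrist_force'])
print(np.round(vision.camera_model('wrist')['mount'],3), vision.camera_model('wrist')['fx'],vision.camera_model('wrist')['fy'])
for n,z in [('handle',38),('pad_a',32),('hole_a',12),('plate',12)]:
    for r in vision.spot_point('wrist',n)[:5]: print(n,round(r['p'],2),np.round(r['point'],1),np.round(ray('wrist',r['point'],z,o),1)[:2])
E
```

```text
[ 426.70217687 -323.84352013  319.72709444] [[ 0.99   0.139  0.   ]
 [ 0.139 -0.99  -0.   ]
 [ 0.     0.    -1.   ]] [ 0.31957598 -0.35744709  0.40074588]
[[ 0.00000e+00 -9.59000e-01 -2.82000e-01  7.22070e+01]
 [ 1.00000e+00  0.00000e+00  1.00000e-03 -1.10800e+00]
 [-1.00000e-03 -2.82000e-01  9.59000e-01 -1.34876e+02]
 [ 0.00000e+00  0.00000e+00  0.00000e+00  1.00000e+00]] 315.8977550998587 315.8977550998587
handle 0.97 [199.1  49.4] [ 559.3 -205. ]
handle 0.45 [256.3  77.9] [ 537.3 -276.6]
pad_a 0.72 [234.5  77.8] [ 534.2 -249.2]
pad_a 0.65 [160.5  12.7] [ 593.2 -155.7]
pad_a 0.58 [231.2  23.4] [ 593.6 -239.4]
pad_a 0.57 [171.  89.] [ 510.1 -171.5]
pad_a 0.43 [202.9  55.1] [ 554.5 -208.5]
hole_a 0.97 [154.   16.3] [ 592.6 -140.4]
hole_a 0.89 [252.   29.8] [ 594.6 -262.4]
hole_a 0.85 [253.6  81.3] [ 535.1 -271.3]
hole_a 0.62 [158.   88.8] [ 508.5 -147.9]
plate 0.8 [205.4  53.8] [ 559.1 -206.6]
```

View pics/w1.png

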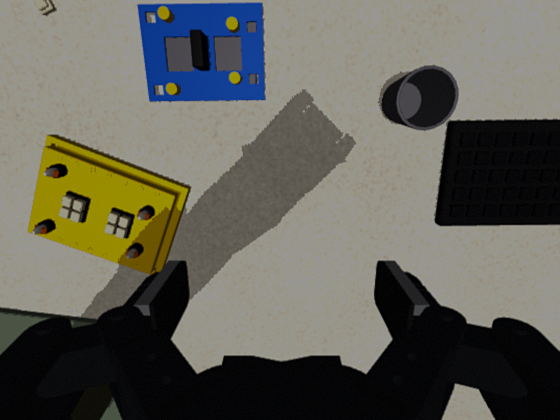

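Emit:
step_arm(
  increments=[
    {"linear":[0.04,0.07,0.0],"spin":0.0},
    {"linear":[0.04,0.07,0.0],"spin":0.0},
    {"linear":[0.04,0.07,0.0],"spin":0.0},
    {"linear":[0.0,0.0,0.0],"spin":0.0},
    {"linear":[0.0,0.0,0.0],"spin":0.0},
  ],
)

```text
t: 2.33
ee_pos: [484.9, -221.3, 319.2]
orientation: [[0.99, 0.138, -0.0], [0.138, -0.99, -0.0], [-0.001, 0.0, -1.0]]
wrist_force: [-0.7, -0.1, -0.6]
width: 85.1
grip_force: 0.0
```

```bash
cat >> h.py <<'E'
from scipy.optimize import least_squares
from itertools import product
PAD=np.array([[42,40],[-42,40],[30,-40],[-30,-40]],float); HOLE=np.array([[42,62],[-42,62],[30,-62],[-30,-62]],float)
def T2(p,q): c,s=np.cos(p[2]),np.sin(p[2]); return q@np.array([[c,s],[-s,c]])+p[:2]
def fit(groups,p0,tol=12):
    """groups: list of (model pts Nx2, measured world Mx2); nearest association, robust"""
    p=np.array(p0,float)
    for k in range(4):
        prs=[]
        for mod,mea in groups:
            w=T2(p,mod)
            for i in range(len(mod)):
                if len(mea):
                    d=np.linalg.norm(mea-w[i],axis=1); j=d.argmin()
                    if d[j]<(20 if k==0 else tol): prs.append((mod[i],mea[j]))
        M=np.array([a for a,b in prs]);W=np.array([b for a,b in prs])
        p=least_squares(lambda p:(T2(p,M)-W).ravel(),p,loss='soft_l1').x
    return p,np.round(W-T2(p,M),1)
def meas(c,n,z,o,k=8):
    return np.array([ray(c,r['point'],z,o)[:2] for r in vision.spot_point(c,n)[:k] if r['p']>.2]).reshape(-1,2)
E
python3 - <<'E'
from h import *
o,a=snap('wrist','w2'); print(o['ee_pos'],np.round(o['orientation'],3)[0])
G=[(PAD,meas('wrist','pad_a',32,o)),(HOLE,meas('wrist','hole_a',14,o)),(np.zeros((1,2)),meas('wrist','handle',38,o))]
p,r=fit(G,[560,-207,.13]); print(p[:2],np.degrees(p[2]),r.tolist())
print(G[2][1])
E
```

```text
[ 484.90586966 -221.25857583  319.19176069] [ 0.99   0.138 -0.   ]
[ 556.21938591 -206.19390728] 8.430901497425275 [[-1.0, -1.6], [-0.5, 1.7], [4.0, 0.4], [-0.4, 0.1], [0.1, -1.7], [4.2, -3.7], [-0.9, 8.1], [1.6, 2.7], [-1.1, -0.8]]
[[ 555.08683203 -206.94555452]
 [ 585.71264062 -144.58006504]]
```

Emit:
step_arm(
  increments=[
    {"linear":[0.0,0.1,0.0],"spin":-0.028},
    {"linear":[0.0,0.1,0.0],"spin":-0.028},
    {"linear":[0.0,0.1,0.0],"spin":-0.028},
    {"linear":[0.0,0.1,0.0],"spin":-0.028},
    {"linear":[0.0,0.1,0.0],"spin":-0.028},
    {"linear":[0.0,0.1,0.0],"spin":-0.028},
    {"linear":[0.0,0.1,0.0],"spin":-0.028},
    {"linear":[0.0,0.1,0.0],"spin":-0.028},
  ],
)

```text
t: 3.52
ee_pos: [485.7, 181.1, 319.4]
orientation: [[0.977, -0.213, 0.0], [-0.213, -0.977, 0.0], [0.0, -0.0, -1.0]]
wrist_force: [0.5, -0.4, 0.0]
width: 85.3
grip_force: 0.0
```

Emit:
step_arm(
  increments=[
    {"linear":[0.0,0.0,0.0],"spin":0.0},
    {"linear":[0.0,0.0,0.0],"spin":0.0},
  ],
)

```text
t: 3.78
ee_pos: [485.8, 179.2, 319.3]
orientation: [[0.977, -0.211, 0.0], [-0.211, -0.977, -0.0], [0.0, 0.0, -1.0]]
wrist_force: [1.0, -0.4, 0.1]
width: 85.4
grip_force: 0.0
```

```bash
python3 - <<'E'
from h import *
o,a=snap('wrist','w3'); print(o['ee_pos'],np.round(o['orientation'],3)[0])
G=[(HOLE,meas('wrist','post_a',64.5,o)),(np.zeros((1,2)),meas('wrist','nest_top',46.5,o))]
print(G)
p,r=fit(G,[562,166,-.2]); print(p[:2],np.degrees(p[2]),r.tolist())
E
```

```text
[485.82870548 179.18161408 319.25425704] [ 0.977 -0.211  0.   ]
[(array([[ 42.,  62.],
       [-42.,  62.],
       [ 30., -62.],
       [-30., -62.]]), array([[ 386.89038568,  -28.76548172],
       [ 573.83056969,   97.22587984],
       [ 265.77587826,  368.09697134],
       [ 521.01707642,  111.35545047],
       [ 234.34206256,  248.09212528],
       [ 287.96688645,  223.77179998],
       [ 287.95485899, -131.83180301],
       [ 610.14475617,  220.2220851 ]])), (array([[0., 0.]]), array([[332.27490853, -81.1594903 ],
       [284.21019735, 294.24146155],
       [558.5680342 , 165.10013051]]))]
[558.16666705 165.7704182 ] -10.295267120977451 [[-0.4, 1.0], [-2.8, -2.2], [3.4, 1.2], [0.4, -0.7]]
```

View pics/w3.png

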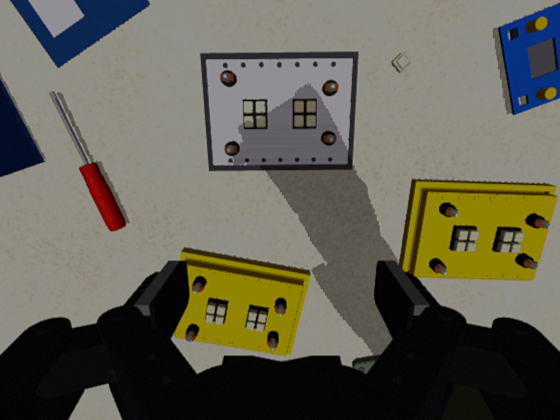

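Emit:
step_arm(
  increments=[
    {"linear":[0.0,0.0,-0.075],"spin":0.0},
    {"linear":[0.0,0.0,-0.075],"spin":0.0},
    {"linear":[0.0,0.0,-0.075],"spin":0.0},
    {"linear":[0.0,0.0,-0.075],"spin":0.0},
    {"linear":[0.0,0.0,0.0],"spin":0.0},
    {"linear":[0.0,0.0,0.0],"spin":0.0},
  ],
)

```text
t: 4.68
ee_pos: [486.3, 179.8, 170.6]
orientation: [[0.977, -0.211, 0.001], [-0.211, -0.977, 0.001], [0.001, -0.001, -1.0]]
wrist_force: [-0.0, -0.5, 1.0]
width: 85.6
grip_force: 0.0
```

```bash
python3 - <<'E'
from h import *
o,a=snap('wrist','w4'); print(o['ee_pos'],np.round(o['orientation'],3)[0])
G=[(HOLE,meas('wrist','post_a',64.5,o)),(np.zeros((1,2)),meas('wrist','nest_top',46.5,o))]
print(G[0][1],G[1][1])
p,r=fit(G,[558,166,-.2]); print(p[:2],np.degrees(p[2]),r.tolist())
E
```

```text
[486.3115107  179.81210519 170.64064499] [ 0.977 -0.211  0.001]
[[612.38391489 220.29200342]
 [529.37087751 238.0147762 ]
 [391.23581656 -29.7853139 ]
 [574.24978542  99.86247612]
 [518.08272183 109.83950578]] [[559.80675955 166.50632705]]
[559.02586209 166.8014461 ] -11.04817960559592 [[0.3, 0.7], [-0.3, 2.3], [-2.3, -0.3], [0.4, -1.9], [0.8, -0.3]]
```

View pics/w4.png

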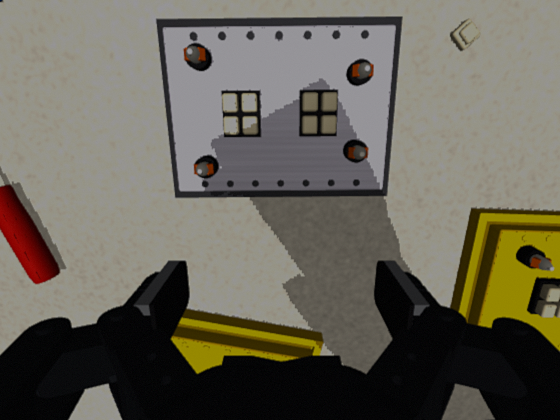

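```bash
cat >> h.py <<'E'
def orange(im,lo=4):
    h=cv2.cvtColor(im,cv2.COLOR_RGB2HSV); m=((h[...,0]<14)&(h[...,1]>140)&(h[...,2]>70)).astype(np.uint8)
    return m
def dark(im,v=40): return (im.max(2)<v).astype(np.uint8)
E
python3 - <<'E'
from h import *
a=cv2.imread('pics/w4.png')[:,:,::-1].copy()
class O(dict):pass
o=arm.get_obs()
m=orange(a); W=[]
p0=[559,166.8,np.radians(-11)]
for q in HOLE:
    X=[*T2(p0,q[None])[0],55.5]; u=proj('wrist',X,o).round().astype(int)
    sub=m[u[1]-16:u[1]+17,u[0]-16:u[0]+17]; ys,xs=np.nonzero(sub)
    c=np.array([(xs.min()+xs.max())/2+u[0]-16,(ys.min()+ys.max())/2+u[1]-16]); c2=np.array([xs.mean(),ys.mean()])+u-16
    # bright tip
    print(u,c,c2,len(xs),ray('wrist',c2,55.5,o)[:2].round(1))
    W.append(ray('wrist',c,55.5,o)[:2])
print(fit([(HOLE,np.array(W))],p0))
# nest edges: bright region hull
v=((a.min(2)>75)).astype(np.uint8); v[:, :160]=0;
roi=a[10:205,150:410]; big=cv2.resize(roi,None,fx=3,fy=3,interpolation=cv2.INTER_CUBIC)
pts=np.array([[*T2(p0,np.array([[x,y]]))[0],46.5] for x,y in [(65,90),(-65,90),(-65,-90),(65,-90)]])
poly=np.array([(proj('wrist',P,o)-[150,10])*3 for P in pts]).astype(np.int32)
cv2.polylines(big,[poly],True,(255,0,0),1)
fr=np.array([[*T2(p0,np.array([[x,y]]))[0],16] for x,y in [(75,100),(-75,100),(-75,-100),(75,-100)]])
cv2.polylines(big,[np.array([(proj('wrist',P,o)-[150,10])*3 for P in fr]).astype(np.int32)],True,(0,255,0),1)
for q in HOLE:
    for z,r,c in [(46.5,9,(0,255,255)),(64.5,1.8,(255,0,255))]:
        e=np.array([(proj('wrist',[*(T2(p0,q[None])[0]+r*np.array([np.cos(t),np.sin(t)])),z],o)-[150,10])*3 for t in np.linspace(0,6.28,24)]).astype(np.int32)
        cv2.polylines(big,[e],True,c,1)
cv2.imwrite('pics/w4o.png',big[:,:,::-1])
E
```

```text
[193  53] [194.5  53.5] [196.88990826  53.73394495] 109 [611.2 216.8]
[203 169] [203.5 169. ] [205.12345679 168.35802469] 81 [529.9 234. ]
[364  68] [362.  70.] [359.75728155  70.12621359] 103 [575.6 103.4]
[360 151] [358. 152.] [355.11290323 151.96774194] 62 [517.6 115.4]
(array([ 5.58448228e+02,  1.67175651e+02, -2.01356511e-01]), array([[-0.3, -1.1],
       [-0.1, -1. ],
       [-0.1,  1.4],
       [ 0.4,  0.8]]))
```

View pics/w4o.png

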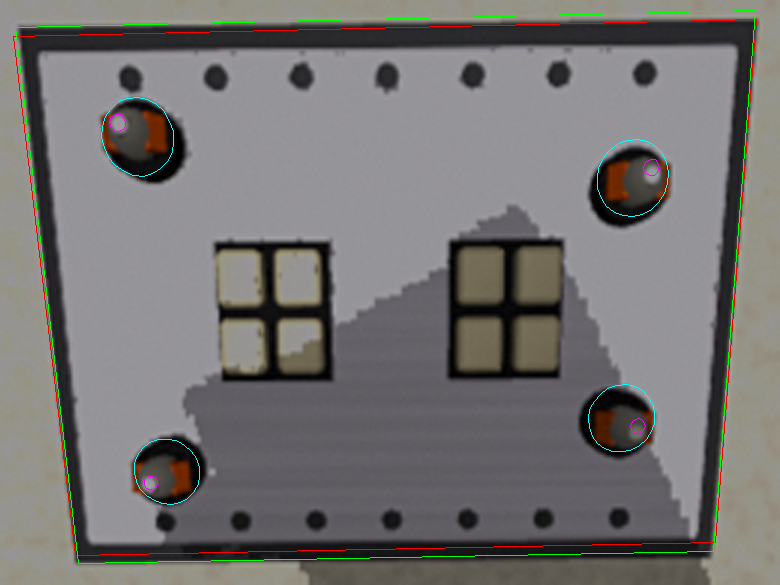

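```bash
python3 - <<'E'
from h import *
o=arm.get_obs()
f=lambda L,z:np.array([ray('wrist',np.array(q)/3+[150,10],z,o)[:2] for q in L])
P=f([(118,122),(150,482),(653,173),(635,427)],64.5)
F=f([(19,28),(78,561),(757,20),(712,551)],16); FM=np.array([[75,100],[-75,100],[75,-100],[-75,-100]],float)
p0=[559,166.8,-.2]
for g in ([(HOLE,P)],[(FM,F)],[(HOLE,P),(FM,F)]):
    p,r=fit(g,p0); print(p[:2].round(1),np.degrees(p[2]).round(2),r.tolist())
E
```

```text
[558.8 167. ] -11.47 [[-0.0, 0.2], [-0.0, -0.2], [-0.5, -0.2], [0.6, 0.3]]
[558.6 166.6] -11.41 [[-0.5, 0.0], [0.4, -0.3], [-1.1, 0.3], [1.2, 0.0]]
[558.7 166.8] -11.42 [[0.1, 0.3], [0.1, -0.0], [-0.5, -0.1], [0.6, 0.5], [-0.6, -0.2], [0.3, -0.5], [-1.3, 0.1], [1.1, -0.2]]
```

Emit:
step_arm(
  increments=[
    {"linear":[0.0,-0.099,0.0],"spin":0.028},
    {"linear":[0.0,-0.099,0.0],"spin":0.028},
    {"linear":[0.0,-0.099,0.0],"spin":0.028},
    {"linear":[0.0,-0.099,0.0],"spin":0.028},
    {"linear":[0.0,-0.099,0.0],"spin":0.028},
    {"linear":[0.0,-0.099,0.0],"spin":0.028},
    {"linear":[0.0,-0.099,-0.03],"spin":0.028},
    {"linear":[0.0,-0.099,-0.03],"spin":0.028},
  ],
)

```text
t: 5.82
ee_pos: [485.9, -217.8, 139.9]
orientation: [[0.99, 0.14, 0.002], [0.14, -0.99, -0.001], [0.002, 0.001, -1.0]]
wrist_force: [1.7, 0.7, -0.7]
width: 85.5
grip_force: 0.0
```

Emit:
step_arm(
  increments=[
    {"linear":[0.0,0.0,0.0],"spin":0.0},
    {"linear":[0.0,0.0,0.0],"spin":0.0},
    {"linear":[0.0,0.0,0.0],"spin":0.0},
  ],
)

```text
t: 6.2
ee_pos: [486.1, -215.0, 139.9]
orientation: [[0.99, 0.14, 0.001], [0.14, -0.99, 0.0], [0.001, 0.0, -1.0]]
wrist_force: [0.4, -0.5, 0.3]
width: 85.2
grip_force: 0.0
```

```bash
cat >> h.py <<'E'
def holes_img(a): pass
E
python3 - <<'E'
from h import *
o,a=snap('wrist','w5'); print(o['ee_pos'],np.round(o['orientation'],3)[0])
h=cv2.cvtColor(a,cv2.COLOR_RGB2HSV)
yel=((h[...,0]>18)&(h[...,0]<35)&(h[...,1]>120)&(h[...,2]>90)).astype(np.uint8)
blue=((h[...,0]>100)&(h[...,0]<125)&(h[...,1]>120)).astype(np.uint8)
p0=[556.2,-206.3,np.radians(8.2)]
P=[]
n,l,s,c=cv2.connectedComponentsWithStats(yel)
for q in PAD:
    u=proj('wrist',[*T2(p0,q[None])[0],32],o)
    k=1+np.argmin([np.linalg.norm(c[i]-u)+(1e3 if s[i,4]<30 else 0) for i in range(1,n)]); print(u.round(),c[k].round(1),s[k])
    P.append(ray('wrist',c[k],32,o)[:2])
# holes: connected non-blue blobs enclosed in plate
cs,hi=cv2.findContours(blue,cv2.RETR_CCOMP,cv2.CHAIN_APPROX_NONE)
H=[]; cc=[cv2.minAreaRect(k)[0] for i,k in enumerate(cs) if hi[0][i][3]>=0 and cv2.contourArea(k)>60]
for q in HOLE:
    u=proj('wrist',[*T2(p0,q[None])[0],16],o); k=cc[np.argmin([np.linalg.norm(np.array(x)-u) for x in cc])]; print(u.round(),np.round(k,1)); H.append(ray('wrist',k,16,o)[:2])
big=max(cs,key=cv2.contourArea); box=cv2.minAreaRect(big); ap=cv2.approxPolyDP(cv2.convexHull(big),6,True).reshape(-1,2); print(ap)
for g in ([(PAD,np.array(P))],[(HOLE,np.array(H))]):
    p,r=fit(g,p0,6); print(p[:2].round(1),np.degrees(p[2]).round(2),r.tolist())
if len(ap)==4:
    F=np.array([ray('wrist',x,16,o)[:2] for x in ap]); FM=np.array([[56,76],[-56,76],[56,-76],[-56,-76]],float)
    p,r=fit([(FM,F)],p0); print(p[:2].round(1),np.degrees(p[2]).round(2),r.tolist())
E
```

```text
[ 486.13349062 -214.97093612  139.88968388] [0.99  0.14  0.001]
[227.  55.] [224.7  52.2] [215  42  20  22 339]
[233. 174.] [231.2 170.8] [223 162  18  18 252]
[340.  74.] [338.   69.4] [329  59  19  22 321]
[336. 158.] [335.1 154.3] [327 146  18  18 251]
[201.  59.] [199.5  57. ]
[209. 171.] [207.7 167.6]
[366.  76.] [363.  72.]
[360. 156.] [358.8 151.1]
[[384  34]
 [373 182]
 [192 184]
 [179  36]]
[ 558.5 -204.5] 8.7 [[-0.2, -0.1], [0.2, -0.0], [-0.1, 0.2], [0.1, -0.0]]
[ 558.6 -204.5] 8.77 [[-0.4, -0.6], [0.4, -0.1], [-0.3, 0.4], [0.3, 0.3]]
[ 558.8 -204.2] 8.64 [[-0.4, -0.7], [0.5, -0.3], [-0.7, 0.4], [0.6, 0.7]]
```

View pics/w5.png

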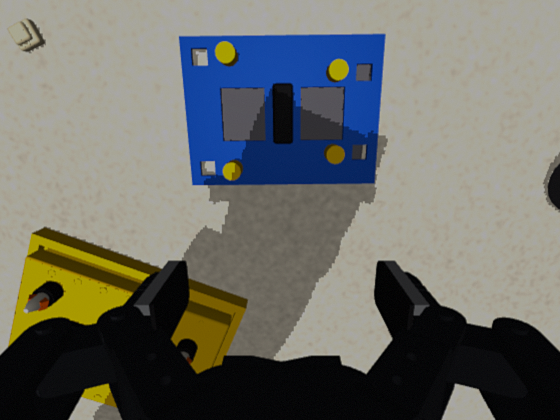

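Emit:
step_arm(
  increments=[
    {"linear":[0.0725,0.0105,0.0],"spin":0.0072},
    {"linear":[0.0725,0.0105,0.0],"spin":0.0},
    {"linear":[0.0,0.0,-0.05],"spin":0.0},
    {"linear":[0.0,0.0,-0.05],"spin":0.0},
    {"linear":[0.0,0.0,-0.05],"spin":0.0},
    {"linear":[0.0,0.0,-0.03],"spin":0.0},
    {"linear":[0.0,0.0,0.0],"spin":0.0},
    {"linear":[0.0,0.0,0.0],"spin":0.0},
  ],
)

```text
t: 7.25
ee_pos: [558.6, -205.4, 50.2]
orientation: [[0.989, 0.15, 0.001], [0.15, -0.989, -0.0], [0.001, 0.0, -1.0]]
wrist_force: [1.3, 0.5, 0.2]
width: 85.4
grip_force: 0.0
```

Emit:
step_arm(
  increments=[
    {"linear":[0.0,0.0,-0.02],"spin":0.0},
    {"linear":[0.0,0.0,-0.022],"spin":0.0},
    {"linear":[0.0,0.0,0.0],"spin":0.0},
  ],
)

```text
t: 7.62
ee_pos: [557.7, -205.3, 27.3]
orientation: [[0.989, 0.15, -0.001], [0.15, -0.989, 0.001], [-0.001, -0.001, -1.0]]
wrist_force: [0.3, 0.5, 0.3]
width: 85.1
grip_force: 0.0
```

Emit:
step_arm(
  increments=[
    {"linear":[0.0,0.0,0.0],"spin":0.0},
    {"linear":[0.0,0.0,0.0],"spin":0.0},
    {"linear":[0.0,0.0,0.0],"spin":0.0},
    {"linear":[0.0,0.0,0.0],"spin":0.0},
    {"linear":[0.0,0.0,0.0],"spin":0.0},
    {"linear":[0.0,0.0,0.0],"spin":0.0},
    {"linear":[0.0,0.0,0.0],"spin":0.0},
    {"linear":[0.0,0.0,0.0],"spin":0.0},
  ],
  gripper=1.0,
)

```text
t: 8.62
ee_pos: [558.3, -205.5, 28.5]
orientation: [[0.989, 0.15, 0.0], [0.15, -0.989, -0.0], [0.0, 0.0, -1.0]]
wrist_force: [-0.9, 0.4, 5.0]
width: 13.0
grip_force: 59.2
```

Emit:
step_arm(
  increments=[
    {"linear":[0.0,0.0,0.04],"spin":0.0},
    {"linear":[0.0,0.0,0.06],"spin":0.0},
    {"linear":[0.0,0.0,0.06],"spin":0.0},
    {"linear":[0.0,0.0,0.06],"spin":0.0},
    {"linear":[0.0,0.0,0.04],"spin":0.0},
  ],
)

```text
t: 9.25
ee_pos: [558.3, -205.5, 160.8]
orientation: [[0.989, 0.15, 0.002], [0.15, -0.989, -0.0], [0.002, 0.001, -1.0]]
wrist_force: [-0.3, 0.5, -1.8]
width: 13.0
grip_force: 58.5
```

Emit:
step_arm(
  increments=[
    {"linear":[0.0,0.093,0.0],"spin":-0.028},
    {"linear":[0.0,0.093,0.0],"spin":-0.028},
    {"linear":[0.0,0.093,0.0],"spin":-0.028},
    {"linear":[0.0,0.093,0.0],"spin":-0.028},
    {"linear":[0.0,0.093,0.0],"spin":-0.028},
    {"linear":[0.0,0.093,0.0],"spin":-0.028},
    {"linear":[0.0,0.093,0.0],"spin":-0.028},
    {"linear":[0.0,0.093,0.0],"spin":-0.028},
  ],
)

```text
t: 10.25
ee_pos: [558.0, 168.2, 159.5]
orientation: [[0.98, -0.201, 0.001], [-0.201, -0.98, 0.001], [0.0, -0.001, -1.0]]
wrist_force: [0.5, -0.8, -1.4]
width: 12.6
grip_force: 58.8
```

Emit:
step_arm(
  increments=[
    {"linear":[0.0,0.0,0.0],"spin":0.0},
    {"linear":[0.0,0.0,-0.05],"spin":0.0},
    {"linear":[0.0,0.0,0.0],"spin":0.0},
    {"linear":[0.0,0.0,0.0],"spin":0.0},
  ],
)

```text
t: 10.75
ee_pos: [558.5, 166.2, 134.4]
orientation: [[0.98, -0.2, 0.001], [-0.2, -0.98, 0.0], [0.001, -0.001, -1.0]]
wrist_force: [-0.1, -0.3, -1.5]
width: 13.0
grip_force: 58.8
```

```bash
python3 - <<'E'
from h import *
o,a=snap('wrist','w6'); print(o['ee_pos'],np.round(o['orientation'],3)[0])
big=cv2.resize(a[0:330],(800,471),interpolation=cv2.INTER_CUBIC)
cv2.imwrite('pics/w6b.png',cv2.convertScaleAbs(big[:,:,::-1],alpha=1.3))
p=[*o['ee_pos'][:2],np.arctan2(o['orientation'][1][0],o['orientation'][0][0])]; z=o['ee_pos'][2]-15
for q in HOLE: print(proj('wrist',[*T2(p,q[None])[0],z+4],o).round(1))
for q in PAD: print(proj('wrist',[*T2(p,q[None])[0],z+20],o).round(1))
E
```

```text
[558.50676286 166.23569082 134.40089485] [ 0.98  -0.2    0.001]
[151.8 181.3]
[169.5 333. ]
[412.7 205.9]
[399.6 314. ]
[189.1 188.9]
[202.9 354.3]
[376.6 216.1]
[366.1 333.9]
```

View pics/w6b.png

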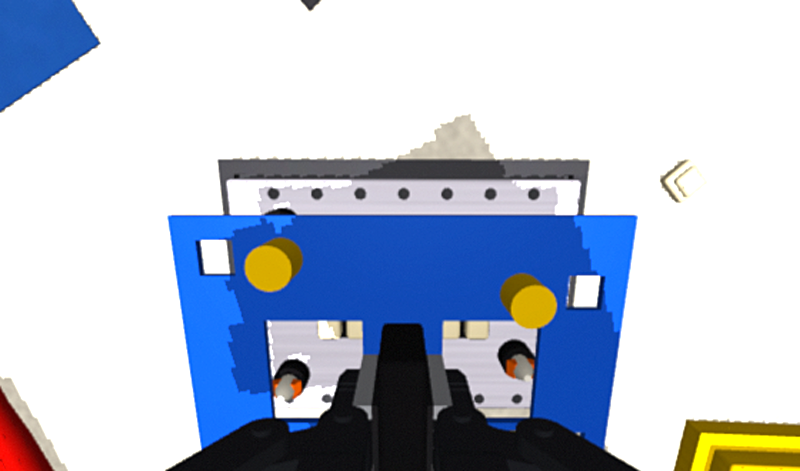

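```bash
cat >> h.py <<'E'
def held(o,a,zoff=-16.5):
    p0=[*o['ee_pos'][:2],np.arctan2(o['orientation'][1][0],o['orientation'][0][0])]; z=o['ee_pos'][2]+zoff
    h=cv2.cvtColor(a,cv2.COLOR_RGB2HSV)
    yel=((h[...,0]>18)&(h[...,0]<35)&(h[...,1]>120)&(h[...,2]>150)).astype(np.uint8)
    blue=((h[...,0]>100)&(h[...,0]<125)&(h[...,1]>120)).astype(np.uint8)
    P=[];H=[]
    n,l,s,c=cv2.connectedComponentsWithStats(yel)
    cs,hi=cv2.findContours(blue,cv2.RETR_CCOMP,cv2.CHAIN_APPROX_NONE)
    cc=[np.array(cv2.minAreaRect(k)[0]) for i,k in enumerate(cs) if hi[0][i][3]>=0 and 60<cv2.contourArea(k)<1500]
    for q in HOLE[[0,2]]:
        u=proj('wrist',[*T2(p0,q[None])[0],z+2],o); k=min(cc,key=lambda x:np.linalg.norm(x-u)); H.append(ray('wrist',k,z+2,o)[:2]); print('hole',u.round(1),k.round(1))
    for q in PAD[[0,2]]:
        u=proj('wrist',[*T2(p0,q[None])[0],z+20],o); print('pad',u.round(1),[(np.round(c[i],1).tolist(),s[i,4]) for i in range(1,n) if s[i,4]>60 and np.linalg.norm(c[i]-u)<30])
    H=np.array(H); M=HOLE[[0,2]]
    p=least_squares(lambda p:(T2(p,M)-H).ravel(),p0).x; print('plate',p[:2].round(2),np.degrees(p[2]).round(2),'res',(H-T2(p,M)).round(1).tolist(),'tool',np.round(p0[:2],1),np.degrees(p0[2]).round(2)); return p
E
python3 - <<'E'
from h import *
a=cv2.imread('pics/w6.png')[:,:,::-1].copy(); o=arm.get_obs()
held(o,a)
for q in HOLE[[1,3]]: print(proj('wrist',[*T2([558.8,166.9,np.radians(-11.45)],q[None])[0],64.5],o)*1.4286)
E
```

```text
hole [154.7 179.8] [151.5 179.5]
hole [409.9 204. ] [408.5 204. ]
pad [190.1 188.1] [([187.3, 187.8], np.int32(782))]
pad [375.6 215. ] [([373.2, 214.8], np.int32(731))]
plate [558.84 167.43] -11.57 res [[0.1, 0.4], [-0.1, -0.4]] tool [558.5 166.3] -11.54
[280.59516787 398.76067877]
[527.32287517 376.96986265]
```

```bash
python3 - <<'E'
from h import *
a=cv2.imread('pics/w6.png')[:,:,::-1].copy(); o=arm.get_obs()
for r in vision.spot_point('wrist','post_a'): print(round(r['p'],2),np.round(r['point'],1),ray('wrist',r['point'],64.5,o)[:2].round(1))
p=[558.8,166.9,np.radians(-11.45)]
h=cv2.cvtColor(a,cv2.COLOR_RGB2HSV)
for n,q in zip('BD',HOLE[[1,3]]):
    x=T2(p,q[None])[0]; u=proj('wrist',[*x,64.5],o); print(n,u.round(1),x.round(1))
    x0,y0=u.round().astype(int); m=orange(a)[y0-22:y0+14,x0-16:x0+17]; print('\n'.join(''.join('#' if v else ('o' if hh>120 else '.') for v,hh in zip(r,rr)) for r,rr in zip(m,h[y0-22:y0+14,x0-16:x0+17,2])))
E
```

```text
0.94 [194.5 279.5] [529.9 237.4]
0.93 [185.6 162. ] [613.  219.7]
0.56 [369.2 262.5] [518.1 111.9]
B [196.4 279.1] [529.9 236. ]
ooooooo..oooooo..................
ooooooo...ooooo..................
ooooooo...oooo...................
oooooooo..ooo....................
oooooooo..ooo....................
oooooooo..ooo....................
oooooooo..oo.....................
oooooooo.........................
oooooooo........#................
oooooooo...#####.........#####...
oooooooo...#####........#######..
oooooooo...####.........#######..
oooooooo...####........########..
ooooooooo..###o..ooo...o#######..
ooooooooo..##ooooooooo.oo######..
ooooooooo..##ooooooooo..o#######.
ooooooooo..##ooooooooo...o######o
ooooooooo....oooooooooo...#####.o
oooooooooo..#oooooooooo..o#####oo
oooooooooo..#oooooooooo..#####ooo
oooooooooo..ooooooooooo..###ooooo
oooooooooo..oooooooooo...##oooooo
oooooooooo.oooooooooo....oooooooo
oooooooooo..oooooooo.....oooooooo
oooooooooo..ooooooooo....oooooooo
oooooooooo..ooooooooooooooooooooo
oooooooooo..ooooooooooooooooooooo
oooooooooo..ooooooooooooooooooooo
oooooooooo..ooooooo
[... 806 characters left out ...]
......o#..oooooooooo
.######................oooooooooo
.######........o.......oooooooooo
.######.........o......oooooooooo
o######........ooo.....oooooooooo
oo#####.......ooooo....oooooooooo
oooo####......ooooo....oooooooooo
oooooo##.....oooooo#...oooooooooo
ooooooooo.....oooooo...oooooooooo
oooooooooooooooooooo...oooooooooo
oooooooooooooooooooo...oooooooooo
oooooooooooooooooooo...oooooooooo
oooooooooooooooooooo..ooooooooooo
oooooooooooooooooooo..ooooooooooo
oooooooooooooooooooo..ooooooooooo
ooooooooooooooooooo...ooooooooooo
ooooooooooooooooooo...ooooooooooo
ooooooooooooooooooo...ooooooooooo
ooooooooooooooooooo...ooooooooooo
oooooooo...oooooooo...ooooooooooo
oooooo......ooooooo...ooooooooooo
```

Emit:
step_arm(
  increments=[
    {"linear":[0.0,-0.001,-0.05],"spin":0.001},
    {"linear":[0.0,0.0,-0.04],"spin":0.0},
    {"linear":[0.0,0.0,-0.014],"spin":0.0},
    {"linear":[0.0,0.0,0.0],"spin":0.0},
    {"linear":[0.0,0.0,0.0],"spin":0.0},
  ],
)

```text
t: 11.48
ee_pos: [558.6, 166.1, 82.1]
orientation: [[0.98, -0.198, 0.001], [-0.198, -0.98, 0.0], [0.001, -0.001, -1.0]]
wrist_force: [-0.1, 0.5, -1.1]
width: 13.2
grip_force: 59.0
```

```bash
python3 - <<'E'
from h import *
o,a=snap('wrist','w7'); held(o,a)
for r in vision.spot_point('wrist','post_a')[:5]: print(round(r['p'],2),np.round(r['point'],1),ray('wrist',r['point'],64.5,o)[:2].round(1))
p=[558.8,166.9,np.radians(-11.45)]
for q in HOLE: x=T2(p,q[None])[0]; print(proj('wrist',[*x,64.5],o).round(1))
E
```

```text
hole [154.7 179.8] [152.  179.5]
hole [409.9 204. ] [408. 204.]
pad [190.1 188.1] [([187.3, 187.7], np.int32(794))]
pad [375.6 215. ] [([373.1, 214.7], np.int32(738))]
plate [558.88 167.24] -11.49 res [[0.1, 0.2], [-0.1, -0.2]] tool [558.6 166.1] -11.43
0.78 [159.3 178.1] [612.  217.5]
0.58 [407.3 204. ] [574.8  99.6]
[155.6 178.4]
[172.  325.1]
[405.9 202.2]
[393.8 306.7]
```

```bash
python3 - <<'E'
from h import *
a=cv2.imread('pics/w7.png')[:,:,::-1]
c=[cv2.resize(a[y-22:y+22,x-26:x+26],None,fx=7,fy=9,interpolation=cv2.INTER_NEAREST) for x,y in ((152,180),(408,204))]
im=cv2.convertScaleAbs(np.hstack(c),alpha=1.2)
cv2.imwrite('pics/w7c.png',im[:,:,::-1])
E
```

View pics/w7c.png

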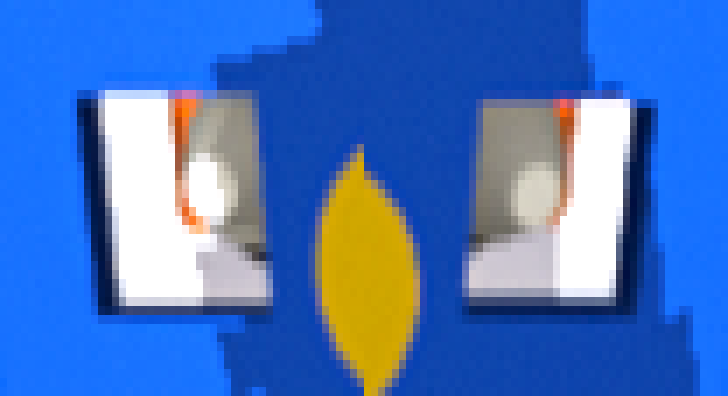

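Emit:
step_arm(
  increments=[
    {"linear":[-0.001,-0.0008,0.0],"spin":0.0},
    {"linear":[0.0,0.0,-0.004],"spin":0.0},
    {"linear":[0.0,0.0,-0.004],"spin":0.0},
    {"linear":[0.0,0.0,-0.004],"spin":0.0},
    {"linear":[0.0,0.0,0.0],"spin":0.0},
    {"linear":[0.0,0.0,0.0],"spin":0.0},
  ],
)

```text
t: 12.32
ee_pos: [557.7, 165.7, 75.3]
orientation: [[0.98, -0.198, 0.0], [-0.198, -0.98, 0.0], [0.0, -0.0, -1.0]]
wrist_force: [-0.0, 0.6, -1.1]
width: 13.2
grip_force: 59.0
```

Emit:
step_arm(
  increments=[
    {"linear":[0.0,0.0,-0.002],"spin":0.0},
    {"linear":[0.0,0.0,-0.002],"spin":0.0},
    {"linear":[0.0,0.0,0.0],"spin":0.0},
    {"linear":[0.0,0.0,0.0],"spin":0.0},
  ],
)

```text
t: 12.82
ee_pos: [557.7, 165.7, 73.3]
orientation: [[0.98, -0.198, -0.0], [-0.198, -0.98, 0.0], [-0.0, -0.0, -1.0]]
wrist_force: [0.6, -0.3, -2.0]
width: 13.2
grip_force: 59.0
```

Emit:
step_arm(
  increments=[
    {"linear":[0.0,0.0,-0.002],"spin":0.0},
    {"linear":[0.0,0.0,-0.002],"spin":0.0},
    {"linear":[0.0,0.0,0.0],"spin":0.0},
    {"linear":[0.0,0.0,0.0],"spin":0.0},
  ],
)

```text
t: 13.32
ee_pos: [557.7, 165.9, 71.3]
orientation: [[0.98, -0.198, 0.0], [-0.198, -0.98, 0.0], [0.0, -0.0, -1.0]]
wrist_force: [0.3, 2.4, -0.7]
width: 13.2
grip_force: 59.1
```

Emit:
step_arm(
  increments=[
    {"linear":[0.0,0.0,-0.002],"spin":0.0},
    {"linear":[0.0,0.0,0.0],"spin":0.0},
    {"linear":[0.0,0.0,0.0],"spin":0.0},
  ],
)

```text
t: 13.7
ee_pos: [557.8, 165.8, 70.3]
orientation: [[0.98, -0.198, 0.0], [-0.198, -0.98, 0.0], [0.0, -0.0, -1.0]]
wrist_force: [0.8, 3.7, 0.5]
width: 12.9
grip_force: 59.4
```

Emit:
step_arm(
  increments=[
    {"linear":[0.0,0.0,0.0],"spin":0.0},
    {"linear":[0.0,0.0,0.0],"spin":0.0},
    {"linear":[0.0,0.0,0.0],"spin":0.0},
    {"linear":[0.0,0.0,0.0],"spin":0.0},
  ],
  gripper=0.5,
)

```text
t: 14.2
ee_pos: [557.7, 165.6, 70.2]
orientation: [[0.98, -0.198, -0.0], [-0.198, -0.98, -0.0], [-0.0, 0.0, -1.0]]
wrist_force: [-0.3, -0.5, 0.5]
width: 43.1
grip_force: 0.0
```

Emit:
step_arm(
  increments=[
    {"linear":[0.0,0.0,0.02],"spin":0.0},
    {"linear":[0.0,0.0,0.05],"spin":0.0},
    {"linear":[0.0,0.0,0.05],"spin":0.0},
    {"linear":[-0.075,0.015,0.06],"spin":0.0},
    {"linear":[-0.075,0.015,0.0],"spin":0.0},
    {"linear":[0.0,0.0,0.0],"spin":0.0},
    {"linear":[0.0,0.0,0.0],"spin":0.0},
  ],
  gripper=1.0,
)

```text
t: 15.08
ee_pos: [483.2, 180.6, 160.7]
orientation: [[0.98, -0.198, 0.001], [-0.198, -0.98, 0.0], [0.001, -0.0, -1.0]]
wrist_force: [-0.5, 0.6, -2.3]
width: 11.4
grip_force: 58.8
```

```bash
cat >> h.py <<'E'
def plate(z,p0,o,a):
    """pads' top pixel centroids, world at z+20; plate pose; hole-quality"""
    h=cv2.cvtColor(a,cv2.COLOR_RGB2HSV)
    P=[]
    for q in PAD:
        u=proj('wrist',[*T2(p0,q[None])[0],z+20],o).round().astype(int)
        y=((h[...,0]>18)&(h[...,0]<35)&(h[...,1]>120)&(h[...,2]>70)).astype(np.uint8)
        n,l,s,c=cv2.connectedComponentsWithStats(y); k=1+np.argmin([np.linalg.norm(c[i]-u)+(1e3 if s[i,4]<60 else 0) for i in range(1,n)])
        # top disc only: bright part
        m=(l==k); v=np.median(h[...,2][m]); P.append(c[k]); print(u,c[k].round(1),s[k])
    W=np.array([ray('wrist',x,z+20,o)[:2] for x in P])
    p=least_squares(lambda p:(T2(p,PAD)-W).ravel(),p0).x
    # height fit via full reprojection (z, roll, pitch)
    def X(s): 
        q=np.c_[PAD,np.full(4,s[3]+20)]; w=T2(s[:3],PAD); return np.c_[w,q[:,2]]
    s=least_squares(lambda s:(np.array([proj('wrist',x,o) for x in X(s)])-P).ravel(),[*p,z]).x
    print('fixed z',p[:2].round(1),np.degrees(p[2]).round(2),(W-T2(p,PAD)).round(1).tolist(),'free z',s[:2].round(1),np.degrees(s[2]).round(2),s[3].round(1)); return p
E
python3 - <<'E'
from h import *
o,a=snap('wrist','w8'); print(o['ee_pos'],o['wrist_force'])
plate(54.5,[558.8,166.9,np.radians(-11.45)],o,a)
snap('side','side1'); snap('top','top1')
E
```

```text
[483.18337263 180.61998668 160.70668866] [-0.5404569   0.58133225 -2.29495289]
[217  37] [202.4 173.9] [187 159  33  31 734]
[224 170] [202.4 173.9] [187 159  33  31 734]
[343  58] [357.5 196.4] [341 181  33  32 719]
[338 153] [357.5 196.4] [341 181  33  32 719]
fixed z [506.9 177.4] -19.83 [[-34.1, 29.3], [44.9, 0.8], [-33.6, -4.8], [22.8, -25.2]] free z [491.3 181.6] -18.69 -8.7
```

My lift call closed the gripper again before lifting, so it regripped the bar and carried the plate along. I'll measure how the plate hangs now.

```bash
cat >> h.py <<'E'
from scipy.spatial.transform import Rotation as Ro
def pnp(o,a,s0=None):
    """6-dof plate pose in world from pads A,C, hole A,C centres (top face) and front corners"""
    h=cv2.cvtColor(a,cv2.COLOR_RGB2HSV)
    blue=((h[...,0]>100)&(h[...,0]<125)&(h[...,1]>120)).astype(np.uint8)
    yel=((h[...,0]>18)&(h[...,0]<35)&(h[...,1]>120)&(h[...,2]>150)).astype(np.uint8)
    cs,hi=cv2.findContours(blue,cv2.RETR_CCOMP,cv2.CHAIN_APPROX_NONE)
    cc=[np.round(cv2.minAreaRect(k)[0]+cv2.minAreaRect(k)[1],1).tolist() for i,k in enumerate(cs) if hi[0][i][3]>=0 and cv2.contourArea(k)>60]
    big=max([k for i,k in enumerate(cs) if hi[0][i][3]<0],key=cv2.contourArea)
    ap=cv2.approxPolyDP(cv2.convexHull(big),4,True).reshape(-1,2).tolist()
    n,l,s,c=cv2.connectedComponentsWithStats(yel)
    return cc,ap,[(c[i].round(1).tolist(),int(s[i,4])) for i in range(1,n) if s[i,4]>60]
def solve(o,obj,img,s0):
    f=lambda s:(np.array([proj('wrist',Ro.from_rotvec(s[3:]).apply(x)+s[:3],o) for x in obj])-img).ravel()
    r=least_squares(f,s0,loss='soft_l1'); return r.x,f(r.x)
E
python3 - <<'E'
from h import *
o=arm.get_obs(); a=cv2.imread('pics/w8.png')[:,:,::-1].copy()
print(*pnp(o,a),sep='\n')
print(*pnp(o,cv2.imread('pics/w7.png')[:,:,::-1].copy()),sep='\n')
E
```

```text
[[390.5, 191.0, 23.0, 22.0], [168.0, 170.0, 24.0, 22.0], [203.0, 173.5, 30.4, 36.1]]
[[422, 146], [401, 304], [158, 305], [139, 145]]
[([200.4, 175.9], 516), ([359.3, 197.9], 345), ([494.4, 257.1], 2020), ([520.9, 298.2], 6149), ([135.7, 314.9], 62), ([281.5, 342.6], 357), ([167.1, 346.7], 104)]
[[408.0, 204.0, 26.0, 24.0], [152.0, 179.5, 26.0, 25.0], [190.8, 184.3, 35.4, 43.1]]
[[445, 151], [421, 315], [141, 315], [118, 151]]
[([187.3, 187.7], 794), ([373.1, 214.7], 738), ([540.1, 357.5], 688)]
```

```bash
cat >> h.py <<'E'
OBJ=np.array([[42,62,2],[30,-62,2],[56,76,4],[56,-76,4],[42,40,20],[30,-40,20]],float)
def report(o,img,zoff):
    s0=np.r_[o['ee_pos'][:2],o['ee_pos'][2]+zoff,0,0,np.arctan2(o['orientation'][1][0],o['orientation'][0][0])]
    s,r=solve(o,OBJ,np.array(img,float),s0); R=Ro.from_rotvec(s[3:]).as_matrix(); x=np.array(o['orientation'])[:,0]
    d=s[:3]-o['ee_pos']; print('rel tool xyz',(d@x).round(1),(d@np.array(o['orientation'])[:,1]).round(1),d[2].round(1),'pos',s[:3].round(1),'tilt z-axis',R[:,2].round(3),'yaw',np.degrees(np.arctan2(R[1,0],R[0,0])).round(2),'tool',np.degrees(np.arctan2(x[1],x[0])).round(2),'res',r.round(1)); return s
E
python3 - <<'E'
from h import *
o=arm.get_obs()
report(o,[(168,170),(390.5,191),(139,145),(422,146),(200.4,175.9),(359.3,197.9)],-45)
o7=dict(o); o7['ee_pos']=np.array([558.6,166.1,82.1])
report(o7,[(152,179.5),(408,204),(118,151),(445,151),(187.3,187.7),(373.1,214.7)],-16.5)
E
```

```text
rel tool xyz 0.4 -1.5 -39.8 pos [483.9 181.8 120.3] tilt z-axis [ 0.025 -0.011  1.   ] yaw -11.47 tool -11.46 res [ 0.5  0.4 -0.1  0.4 -0.3 -0.2 -0.1 -1.2  0.1 -0.5 -0.   0.8]
rel tool xyz -0.2 -1.1 -15.9 pos [558.7 167.2  66.2] tilt z-axis [ 0.02  -0.001  1.   ] yaw -11.44 tool -11.46 res [ 0.6  0.5 -0.4  0.2 -0.5 -0.1  0.4 -0.1  0.1 -0.3 -0.2 -0.2]
```

Emit:
step_arm(
  increments=[
    {"linear":[0.04,-0.008,0.0],"spin":0.0},
    {"linear":[0.06,-0.012,0.0],"spin":0.0},
    {"linear":[0.049,-0.011,0.0],"spin":0.0},
    {"linear":[0.0,0.0,-0.04],"spin":0.0},
    {"linear":[0.0,0.0,-0.04],"spin":0.0},
    {"linear":[0.0,0.0,-0.024],"spin":0.0},
    {"linear":[0.0,0.0,0.0],"spin":0.0},
    {"linear":[0.0,0.0,0.0],"spin":0.0},
  ],
)

```text
t: 16.23
ee_pos: [557.5, 165.2, 108.9]
orientation: [[0.98, -0.198, 0.001], [-0.198, -0.98, 0.0], [0.001, -0.0, -1.0]]
wrist_force: [-0.5, -0.1, -1.8]
width: 11.3
grip_force: 58.8
```

```bash
python3 - <<'E'
from h import *
o,a=snap('wrist','w9'); print(o['ee_pos'],o['wrist_force'])
print(*pnp(o,a),sep='\n')
E
```

```text
[557.51151539 165.17569219 108.87725836] [-0.4589567  -0.13664348 -1.84472759]
[[390.5, 191.0, 23.0, 22.0], [167.5, 170.0, 23.0, 22.0], [203.0, 173.5, 30.4, 36.1]]
[[421, 145], [401, 304], [159, 306], [140, 144]]
[([200.5, 176.1], 550), ([359.5, 199.4], 517), ([351.8, 296.4], 99), ([522.9, 334.3], 993), ([543.1, 365.0], 1063)]
```

Emit:
step_arm(
  increments=[
    {"linear":[-0.001,0.0004,-0.006],"spin":0.0},
    {"linear":[0.0,0.0,-0.006],"spin":0.0},
    {"linear":[0.0,0.0,-0.006],"spin":0.0},
    {"linear":[0.0,0.0,-0.004],"spin":0.0},
    {"linear":[0.0,0.0,0.0],"spin":0.0},
    {"linear":[0.0,0.0,0.0],"spin":0.0},
  ],
)

```text
t: 17.02
ee_pos: [556.7, 165.3, 97.3]
orientation: [[0.98, -0.198, 0.0], [-0.198, -0.98, 0.0], [0.0, -0.0, -1.0]]
wrist_force: [0.1, -0.3, -1.2]
width: 11.7
grip_force: 58.8
```

Emit:
step_arm(
  increments=[
    {"linear":[0.0,0.0,-0.002],"spin":0.0},
    {"linear":[0.0,0.0,-0.002],"spin":0.0},
    {"linear":[0.0,0.0,0.0],"spin":0.0},
    {"linear":[0.0,0.0,0.0],"spin":0.0},
  ],
)

```text
t: 17.52
ee_pos: [556.8, 165.6, 95.4]
orientation: [[0.98, -0.198, 0.0], [-0.198, -0.98, 0.0], [0.0, -0.001, -1.0]]
wrist_force: [0.2, 3.7, 0.3]
width: 11.7
grip_force: 59.0
```

Emit:
step_arm(
  increments=[
    {"linear":[0.0,0.0,-0.001],"spin":0.0},
    {"linear":[0.0,0.0,0.0],"spin":0.0},
    {"linear":[0.0,0.0,0.0],"spin":0.0},
    {"linear":[0.0,0.0,0.0],"spin":0.0},
    {"linear":[0.0,0.0,0.0],"spin":0.0},
  ],
  gripper=0.5,
)

```text
t: 18.15
ee_pos: [556.7, 165.3, 94.8]
orientation: [[0.98, -0.198, -0.0], [-0.198, -0.98, 0.0], [-0.0, -0.0, -1.0]]
wrist_force: [-1.0, 0.2, -0.1]
width: 42.8
grip_force: 0.0
```

Emit:
step_arm(
  increments=[
    {"linear":[0.0,0.0,0.02],"spin":0.0},
    {"linear":[0.0,0.0,0.05],"spin":0.0},
    {"linear":[-0.05,0.01,0.06],"spin":0.0},
    {"linear":[-0.05,0.01,0.0],"spin":0.0},
    {"linear":[-0.05,0.01,0.0],"spin":0.0},
    {"linear":[0.0,0.0,0.0],"spin":0.0},
    {"linear":[0.0,0.0,0.0],"spin":0.0},
  ],
)

```text
t: 19.02
ee_pos: [482.3, 180.3, 160.2]
orientation: [[0.98, -0.198, 0.001], [-0.198, -0.98, 0.0], [0.001, -0.0, -1.0]]
wrist_force: [0.6, 0.2, 0.2]
width: 43.0
grip_force: 0.0
```

```bash
python3 - <<'E'
from h import *
o,a=snap('wrist','w10'); print(o['ee_pos'],o['wrist_force'],o['width'])
plate(54.5,[558.8,166.9,np.radians(-11.45)],o,a)
print(*pnp(o,a),sep='\n')
E
```

```text
[482.33899555 180.31979218 160.21074614] [0.57718441 0.17710964 0.15105228] 42.95468522199629
[216  36] [216.9  37.9] [206  26  23  25 435]
[223 169] [223.3 169.5] [214 160  20  20 313]
[343  57] [342.1  59.2] [331  48  23  24 413]
[338 152] [337.1 152.9] [327 143  21  21 331]
fixed z [557.9 167.2] -11.64 [[-0.4, -0.2], [0.3, -0.4], [-0.2, 0.3], [0.3, 0.2]] free z [558.  167.2] -11.64 52.7
[[197.5, 166.0, 17.0, 16.0], [224.3, 168.3, 21.9, 25.5], [363.5, 150.5, 17.0, 17.0], [336.0, 152.5, 24.0, 23.0], [323.3, 108.0, 50.0, 61.1], [236.0, 107.5, 50.0, 59.0], [280.0, 106.5, 22.0, 67.0], [370.0, 63.5, 18.0, 19.0], [340.8, 60.2, 24.0, 29.0], [189.5, 43.0, 19.0, 20.0], [218.5, 39.5, 31.1, 24.0]]
[[167, 20], [393, 21], [379, 184], [181, 184]]
[([216.6, 37.5], 411), ([342.6, 58.9], 388), ([497.4, 248.2], 1458), ([522.9, 294.9], 5660), ([275.2, 340.8], 680), ([246.4, 354.1], 122), ([150.6, 394.4], 1155)]
```

Emit:
step_arm(
  increments=[
    {"linear":[0.062,0.008,0.0],"spin":0.0},
    {"linear":[0.062,0.008,0.0],"spin":0.0},
    {"linear":[0.062,0.008,0.0],"spin":0.0},
    {"linear":[0.063,0.009,0.0],"spin":0.0},
    {"linear":[0.0,0.0,-0.05],"spin":0.0},
    {"linear":[0.0,0.0,-0.05],"spin":0.0},
    {"linear":[0.0,0.0,-0.036],"spin":0.0},
    {"linear":[0.0,0.0,0.0],"spin":0.0},
  ],
  gripper=1.0,
)

```text
t: 20.08
ee_pos: [605.9, 196.5, 90.8]
orientation: [[0.98, -0.198, -0.002], [-0.198, -0.98, -0.001], [-0.001, 0.001, -1.0]]
wrist_force: [0.3, 0.6, 0.8]
width: 0.1
grip_force: 0.0
```

Emit:
step_arm(
  increments=[
    {"linear":[0.0,0.0,-0.006],"spin":0.0},
    {"linear":[0.0,0.0,-0.006],"spin":0.0},
    {"linear":[0.0,0.0,-0.004],"spin":0.0},
    {"linear":[0.0,0.0,0.0],"spin":0.0},
  ],
)

```text
t: 20.58
ee_pos: [606.2, 196.9, 83.8]
orientation: [[0.98, -0.198, 0.0], [-0.198, -0.98, 0.0], [0.0, -0.0, -1.0]]
wrist_force: [0.6, -0.3, 0.5]
width: -0.1
grip_force: 0.0
```

Next I press pad A in 1 mm rows, checking the force after each short call.

Emit:
step_arm(
  increments=[
    {"linear":[0.0,0.0,-0.002],"spin":0.0},
    {"linear":[0.0,0.0,-0.002],"spin":0.0},
    {"linear":[0.0,0.0,-0.002],"spin":0.0},
    {"linear":[0.0,0.0,0.0],"spin":0.0},
  ],
)

```text
t: 21.08
ee_pos: [606.3, 196.9, 80.8]
orientation: [[0.98, -0.198, 0.0], [-0.198, -0.98, 0.0], [0.0, -0.0, -1.0]]
wrist_force: [0.9, 0.1, 1.6]
width: 0.1
grip_force: 0.9
```

Emit:
step_arm(
  increments=[
    {"linear":[0.0,0.0,-0.002],"spin":0.0},
    {"linear":[0.0,0.0,-0.002],"spin":0.0},
    {"linear":[0.0,0.0,0.0],"spin":0.0},
  ],
)

```text
t: 21.45
ee_pos: [606.3, 196.9, 78.8]
orientation: [[0.98, -0.198, 0.0], [-0.198, -0.98, 0.0], [0.0, -0.0, -1.0]]
wrist_force: [0.7, 1.2, 4.1]
width: -0.1
grip_force: 2.0
```

Emit:
step_arm(
  increments=[
    {"linear":[0.0,0.0,-0.002],"spin":0.0},
    {"linear":[0.0,0.0,0.0],"spin":0.0},
  ],
)

```text
t: 21.7
ee_pos: [606.3, 196.9, 77.8]
orientation: [[0.98, -0.198, 0.0], [-0.198, -0.98, 0.0], [0.0, -0.0, -1.0]]
wrist_force: [1.3, -0.4, 4.8]
width: 0.0
grip_force: 2.6
```

Emit:
step_arm(
  increments=[
    {"linear":[0.0,0.0,-0.002],"spin":0.0},
    {"linear":[0.0,0.0,-0.002],"spin":0.0},
    {"linear":[0.0,0.0,0.0],"spin":0.0},
  ],
)

```text
t: 22.08
ee_pos: [606.4, 196.9, 76.0]
orientation: [[0.98, -0.198, 0.001], [-0.198, -0.98, 0.0], [0.001, -0.0, -1.0]]
wrist_force: [0.9, 0.2, 7.1]
width: -0.3
grip_force: 3.6
```

Emit:
step_arm(
  increments=[
    {"linear":[0.0,0.0,-0.002],"spin":0.0},
    {"linear":[0.0,0.0,0.0],"spin":0.0},
  ],
)

```text
t: 22.32
ee_pos: [606.4, 196.9, 75.0]
orientation: [[0.98, -0.198, 0.001], [-0.198, -0.98, 0.0], [0.001, -0.0, -1.0]]
wrist_force: [0.2, 0.7, 7.8]
width: 0.1
grip_force: 4.1
```

Emit:
step_arm(
  increments=[
    {"linear":[0.0,0.0,-0.002],"spin":0.0},
    {"linear":[0.0,0.0,0.0],"spin":0.0},
  ],
)

```text
t: 22.58
ee_pos: [606.5, 196.9, 74.1]
orientation: [[0.98, -0.198, 0.001], [-0.198, -0.98, 0.0], [0.001, -0.001, -1.0]]
wrist_force: [0.8, 0.9, 8.8]
width: 0.3
grip_force: 4.5
```

Emit:
step_arm(
  increments=[
    {"linear":[0.0,0.0,-0.002],"spin":0.0},
    {"linear":[0.0,0.0,0.0],"spin":0.0},
  ],
)

```text
t: 22.82
ee_pos: [606.6, 197.0, 73.2]
orientation: [[0.98, -0.198, 0.001], [-0.198, -0.98, 0.0], [0.001, -0.001, -1.0]]
wrist_force: [0.5, -0.1, 10.3]
width: 0.0
grip_force: 4.9
```

Emit:
step_arm(
  increments=[
    {"linear":[0.0,0.0,-0.001],"spin":0.0},
    {"linear":[0.0,0.0,0.0],"spin":0.0},
  ],
)

```text
t: 23.08
ee_pos: [606.6, 197.0, 72.8]
orientation: [[0.98, -0.198, 0.001], [-0.198, -0.98, 0.001], [0.001, -0.001, -1.0]]
wrist_force: [-0.7, 1.1, 10.3]
width: 0.1
grip_force: 5.2
```

Emit:
step_arm(
  increments=[
    {"linear":[0.0,0.0,-0.001],"spin":0.0},
    {"linear":[0.0,0.0,0.0],"spin":0.0},
  ],
)

```text
t: 23.32
ee_pos: [606.6, 197.0, 72.3]
orientation: [[0.98, -0.198, 0.001], [-0.198, -0.98, 0.001], [0.001, -0.001, -1.0]]
wrist_force: [0.3, 0.4, 10.3]
width: -0.3
grip_force: 5.4
```

Emit:
step_arm(
  increments=[
    {"linear":[0.0,0.0,-0.002],"spin":0.0},
    {"linear":[0.0,0.0,0.0],"spin":0.0},
  ],
)

```text
t: 23.58
ee_pos: [606.7, 197.0, 71.3]
orientation: [[0.98, -0.198, 0.001], [-0.198, -0.98, 0.001], [0.001, -0.001, -1.0]]
wrist_force: [0.1, 0.0, 10.9]
width: -0.1
grip_force: 5.8
```

Emit:
step_arm(
  increments=[
    {"linear":[0.0,0.0,-0.001],"spin":0.0},
    {"linear":[0.0,0.0,0.0],"spin":0.0},
  ],
)

```text
t: 23.82
ee_pos: [606.7, 197.0, 70.9]
orientation: [[0.98, -0.198, 0.001], [-0.198, -0.98, 0.001], [0.001, -0.001, -1.0]]
wrist_force: [1.0, -0.3, 12.9]
width: 0.1
grip_force: 6.0
```

Emit:
step_arm(
  increments=[
    {"linear":[0.0,0.0,-0.001],"spin":0.0},
    {"linear":[0.0,0.0,0.0],"spin":0.0},
  ],
)

```text
t: 24.08
ee_pos: [606.8, 197.1, 70.4]
orientation: [[0.98, -0.198, 0.002], [-0.198, -0.98, 0.001], [0.001, -0.001, -1.0]]
wrist_force: [1.2, 0.5, 12.6]
width: -0.2
grip_force: 6.3
```

Emit:
step_arm(
  increments=[
    {"linear":[0.0,0.0,-0.002],"spin":0.0},
    {"linear":[0.0,0.0,0.0],"spin":0.0},
  ],
)

```text
t: 24.32
ee_pos: [606.8, 197.1, 69.2]
orientation: [[0.98, -0.198, 0.002], [-0.198, -0.98, 0.001], [0.001, -0.001, -1.0]]
wrist_force: [1.6, 0.2, 9.0]
width: -0.0
grip_force: 4.5
```

Emit:
step_arm(
  increments=[
    {"linear":[0.0,0.0,-0.001],"spin":0.0},
    {"linear":[0.0,0.0,0.0],"spin":0.0},
  ],
)

```text
t: 24.58
ee_pos: [606.8, 197.1, 68.8]
orientation: [[0.98, -0.198, 0.002], [-0.198, -0.98, 0.001], [0.001, -0.001, -1.0]]
wrist_force: [1.2, 1.3, 9.3]
width: -0.1
grip_force: 4.8
```

Emit:
step_arm(
  increments=[
    {"linear":[0.0,0.0,-0.001],"spin":0.0},
    {"linear":[0.0,0.0,0.0],"spin":0.0},
  ],
)

```text
t: 24.82
ee_pos: [606.8, 197.1, 68.3]
orientation: [[0.98, -0.198, 0.002], [-0.198, -0.98, 0.001], [0.001, -0.001, -1.0]]
wrist_force: [2.9, -0.0, 10.2]
width: 0.3
grip_force: 5.1
```

Emit:
step_arm(
  increments=[
    {"linear":[0.0,0.0,0.024],"spin":0.0},
    {"linear":[0.0,0.0,0.024],"spin":0.0},
    {"linear":[-0.055,0.011,0.0],"spin":0.0},
    {"linear":[-0.055,0.011,0.0],"spin":0.0},
    {"linear":[-0.054,0.011,0.0],"spin":0.0},
    {"linear":[0.0,0.0,0.0],"spin":0.0},
    {"linear":[0.0,0.0,-0.012],"spin":0.0},
    {"linear":[0.0,0.0,-0.008],"spin":0.0},
  ],
)

```text
t: 25.82
ee_pos: [524.7, 213.1, 81.4]
orientation: [[0.98, -0.199, 0.0], [-0.199, -0.98, 0.0], [0.0, -0.0, -1.0]]
wrist_force: [1.2, -0.1, 3.4]
width: -0.5
grip_force: 1.7
```

Emit:
step_arm(
  increments=[
    {"linear":[0.0,0.0,-0.003],"spin":0.0},
    {"linear":[0.0,0.0,-0.003],"spin":0.0},
    {"linear":[0.0,0.0,-0.003],"spin":0.0},
    {"linear":[0.0,0.0,0.0],"spin":0.0},
  ],
)

```text
t: 26.32
ee_pos: [524.3, 213.2, 77.3]
orientation: [[0.98, -0.198, 0.0], [-0.198, -0.98, 0.0], [0.0, -0.0, -1.0]]
wrist_force: [0.6, -0.1, 6.5]
width: 0.5
grip_force: 3.0
```

Emit:
step_arm(
  increments=[
    {"linear":[0.0,0.0,-0.003],"spin":0.0},
    {"linear":[0.0,0.0,-0.003],"spin":0.0},
    {"linear":[0.0,0.0,0.0],"spin":0.0},
  ],
)

```text
t: 26.7
ee_pos: [524.0, 213.3, 74.2]
orientation: [[0.98, -0.198, -0.0], [-0.198, -0.98, -0.0], [-0.0, 0.0, -1.0]]
wrist_force: [-1.2, 0.6, 2.4]
width: -0.2
grip_force: 1.3
```

Emit:
step_arm(
  increments=[
    {"linear":[0.0,0.0,-0.002],"spin":0.0},
    {"linear":[0.0,0.0,-0.002],"spin":0.0},
    {"linear":[0.0,0.0,0.0],"spin":0.0},
  ],
)

```text
t: 27.08
ee_pos: [524.1, 213.3, 72.2]
orientation: [[0.98, -0.198, -0.0], [-0.198, -0.98, 0.0], [-0.0, 0.0, -1.0]]
wrist_force: [-1.7, 0.5, 5.4]
width: 0.0
grip_force: 2.6
```

Emit:
step_arm(
  increments=[
    {"linear":[0.0,0.0,-0.002],"spin":0.0},
    {"linear":[0.0,0.0,0.0],"spin":0.0},
  ],
)

```text
t: 27.32
ee_pos: [524.1, 213.3, 71.3]
orientation: [[0.98, -0.198, -0.0], [-0.198, -0.98, 0.0], [-0.0, -0.0, -1.0]]
wrist_force: [-2.9, -0.1, 5.7]
width: 0.1
grip_force: 3.2
```

Emit:
step_arm(
  increments=[
    {"linear":[0.0,0.0,-0.002],"spin":0.0},
    {"linear":[0.0,0.0,0.0],"spin":0.0},
  ],
)

```text
t: 27.58
ee_pos: [524.1, 213.3, 70.3]
orientation: [[0.98, -0.198, -0.0], [-0.198, -0.98, 0.0], [-0.0, 0.0, -1.0]]
wrist_force: [-3.2, -0.2, 7.8]
width: 0.1
grip_force: 3.7
```

Emit:
step_arm(
  increments=[
    {"linear":[0.0,0.0,0.036],"spin":0.0},
    {"linear":[0.0,0.0,0.036],"spin":0.0},
    {"linear":[0.037,-0.062,0.0],"spin":0.0},
    {"linear":[0.037,-0.062,0.0],"spin":0.0},
    {"linear":[0.036,-0.061,0.0],"spin":0.0},
    {"linear":[0.0,0.0,-0.016],"spin":0.0},
    {"linear":[0.0,0.0,-0.016],"spin":0.0},
    {"linear":[0.0,0.0,-0.016],"spin":0.0},
  ],
)

```text
t: 28.58
ee_pos: [578.8, 121.8, 81.6]
orientation: [[0.98, -0.197, -0.0], [-0.197, -0.98, 0.0], [-0.0, -0.0, -1.0]]
wrist_force: [-0.6, 0.6, -0.6]
width: 0.3
grip_force: 0.0
```

Emit:
step_arm(
  increments=[
    {"linear":[0.0,0.0,-0.002],"spin":0.0},
    {"linear":[0.0,0.0,-0.003],"spin":0.0},
    {"linear":[0.0,0.0,-0.003],"spin":0.0},
    {"linear":[0.0,0.0,0.0],"spin":0.0},
  ],
)

```text
t: 29.08
ee_pos: [579.2, 121.1, 78.4]
orientation: [[0.98, -0.198, 0.0], [-0.198, -0.98, 0.0], [0.0, -0.0, -1.0]]
wrist_force: [-0.4, 1.7, 2.7]
width: 0.2
grip_force: 1.7
```

Emit:
step_arm(
  increments=[
    {"linear":[0.0,0.0,-0.003],"spin":0.0},
    {"linear":[0.0,0.0,-0.003],"spin":0.0},
    {"linear":[0.0,0.0,0.0],"spin":0.0},
  ],
)

```text
t: 29.45
ee_pos: [579.3, 121.0, 75.4]
orientation: [[0.98, -0.198, 0.0], [-0.198, -0.98, 0.0], [0.0, -0.0, -1.0]]
wrist_force: [-1.1, 2.7, 6.4]
width: 0.0
grip_force: 3.3
```

Emit:
step_arm(
  increments=[
    {"linear":[0.0,0.0,-0.003],"spin":0.0},
    {"linear":[0.0,0.0,0.0],"spin":0.0},
  ],
)

```text
t: 29.7
ee_pos: [579.3, 121.0, 74.0]
orientation: [[0.98, -0.198, 0.0], [-0.198, -0.98, 0.0], [0.0, -0.0, -1.0]]
wrist_force: [-2.2, 1.7, 8.4]
width: -0.1
grip_force: 4.1
```

Emit:
step_arm(
  increments=[
    {"linear":[0.0,0.0,-0.002],"spin":0.0},
    {"linear":[0.0,0.0,0.0],"spin":0.0},
  ],
)

```text
t: 29.95
ee_pos: [579.3, 121.0, 73.0]
orientation: [[0.98, -0.198, 0.001], [-0.198, -0.98, 0.0], [0.0, -0.0, -1.0]]
wrist_force: [-2.7, 1.7, 9.1]
width: -0.2
grip_force: 4.7
```

Emit:
step_arm(
  increments=[
    {"linear":[0.0,0.0,-0.002],"spin":0.0},
    {"linear":[0.0,0.0,0.0],"spin":0.0},
  ],
)

```text
t: 30.2
ee_pos: [579.4, 121.0, 72.1]
orientation: [[0.98, -0.198, 0.001], [-0.198, -0.98, 0.0], [0.001, -0.0, -1.0]]
wrist_force: [-2.1, 2.0, 11.2]
width: -0.2
grip_force: 5.2
```

Emit:
step_arm(
  increments=[
    {"linear":[0.0,0.0,-0.002],"spin":0.0},
    {"linear":[0.0,0.0,0.0],"spin":0.0},
  ],
)

```text
t: 30.45
ee_pos: [579.4, 120.9, 71.2]
orientation: [[0.98, -0.198, 0.001], [-0.198, -0.98, 0.0], [0.001, -0.0, -1.0]]
wrist_force: [-2.9, 1.1, 11.1]
width: 0.1
grip_force: 5.7
```

Emit:
step_arm(
  increments=[
    {"linear":[0.0,0.0,-0.002],"spin":0.0},
    {"linear":[0.0,0.0,0.0],"spin":0.0},
  ],
)

```text
t: 30.7
ee_pos: [579.4, 120.9, 70.2]
orientation: [[0.98, -0.198, 0.001], [-0.198, -0.98, 0.0], [0.001, -0.0, -1.0]]
wrist_force: [-3.3, 0.6, 12.4]
width: 0.3
grip_force: 6.2
```

Emit:
step_arm(
  increments=[
    {"linear":[0.0,0.0,-0.002],"spin":0.0},
    {"linear":[0.0,0.0,0.0],"spin":0.0},
  ],
)

```text
t: 30.95
ee_pos: [579.5, 120.8, 69.3]
orientation: [[0.98, -0.198, 0.001], [-0.198, -0.98, 0.0], [0.001, -0.0, -1.0]]
wrist_force: [-2.5, 1.4, 13.6]
width: -0.0
grip_force: 6.8
```

Emit:
step_arm(
  increments=[
    {"linear":[0.0,0.0,-0.002],"spin":0.0},
    {"linear":[0.0,0.0,0.0],"spin":0.0},
  ],
)

```text
t: 31.2
ee_pos: [579.5, 120.8, 68.4]
orientation: [[0.98, -0.198, 0.001], [-0.198, -0.98, 0.0], [0.001, -0.0, -1.0]]
wrist_force: [-2.8, 0.2, 14.1]
width: -0.1
grip_force: 7.3
```

Emit:
step_arm(
  increments=[
    {"linear":[0.0,0.0,-0.001],"spin":0.0},
    {"linear":[0.0,0.0,0.0],"spin":0.0},
  ],
)

```text
t: 31.45
ee_pos: [579.5, 120.8, 67.9]
orientation: [[0.98, -0.198, 0.001], [-0.198, -0.98, 0.0], [0.001, -0.0, -1.0]]
wrist_force: [-3.8, 1.0, 14.8]
width: -0.2
grip_force: 7.5
```

Emit:
step_arm(
  increments=[
    {"linear":[0.0,0.0,-0.001],"spin":0.0},
    {"linear":[0.0,0.0,0.0],"spin":0.0},
  ],
)

```text
t: 31.7
ee_pos: [579.6, 120.7, 67.4]
orientation: [[0.98, -0.198, 0.001], [-0.198, -0.98, 0.0], [0.001, -0.0, -1.0]]
wrist_force: [-3.3, 1.1, 14.9]
width: -0.2
grip_force: 7.8
```

Emit:
step_arm(
  increments=[
    {"linear":[0.0,0.0,-0.001],"spin":0.0},
    {"linear":[0.0,0.0,0.0],"spin":0.0},
  ],
)

```text
t: 31.95
ee_pos: [579.6, 120.8, 67.0]
orientation: [[0.98, -0.198, 0.001], [-0.198, -0.98, 0.0], [0.001, -0.0, -1.0]]
wrist_force: [-3.2, 0.5, 16.0]
width: 0.2
grip_force: 8.0
```

Emit:
step_arm(
  increments=[
    {"linear":[0.0,0.0,-0.001],"spin":0.0},
    {"linear":[0.0,0.0,0.0],"spin":0.0},
  ],
)

```text
t: 32.2
ee_pos: [579.6, 120.7, 66.5]
orientation: [[0.98, -0.198, 0.001], [-0.198, -0.98, 0.0], [0.001, -0.0, -1.0]]
wrist_force: [-3.5, 0.2, 16.9]
width: -0.0
grip_force: 8.3
```

Emit:
step_arm(
  increments=[
    {"linear":[0.0,0.0,-0.001],"spin":0.0},
    {"linear":[0.0,0.0,0.0],"spin":0.0},
  ],
)

```text
t: 32.45
ee_pos: [579.7, 120.7, 66.1]
orientation: [[0.98, -0.198, 0.001], [-0.198, -0.98, 0.0], [0.001, -0.0, -1.0]]
wrist_force: [-2.7, -0.4, 16.3]
width: -0.2
grip_force: 8.5
```

Emit:
step_arm(
  increments=[
    {"linear":[0.0,0.0,-0.001],"spin":0.0},
    {"linear":[0.0,0.0,0.0],"spin":0.0},
  ],
)

```text
t: 32.7
ee_pos: [579.6, 120.5, 65.4]
orientation: [[0.98, -0.198, 0.001], [-0.198, -0.98, -0.0], [0.001, -0.0, -1.0]]
wrist_force: [-1.0, -1.5, 11.9]
width: -0.2
grip_force: 5.9
```

Emit:
step_arm(
  increments=[
    {"linear":[0.0,0.0,-0.001],"spin":0.0},
    {"linear":[0.0,0.0,0.0],"spin":0.0},
  ],
)

```text
t: 32.95
ee_pos: [579.7, 120.6, 64.8]
orientation: [[0.98, -0.198, 0.001], [-0.198, -0.98, -0.0], [0.001, -0.0, -1.0]]
wrist_force: [-1.6, -0.1, 12.4]
width: 0.2
grip_force: 6.2
```

Emit:
step_arm(
  increments=[
    {"linear":[0.0,0.0,-0.001],"spin":0.0},
    {"linear":[0.0,0.0,0.0],"spin":0.0},
  ],
)

```text
t: 33.2
ee_pos: [579.7, 120.5, 64.3]
orientation: [[0.98, -0.198, 0.001], [-0.198, -0.98, -0.0], [0.001, -0.0, -1.0]]
wrist_force: [-2.7, -0.7, 13.0]
width: -0.2
grip_force: 6.5
```

Emit:
step_arm(
  increments=[
    {"linear":[0.0,0.0,0.028],"spin":0.0},
    {"linear":[0.0,0.0,0.028],"spin":0.0},
    {"linear":[-0.06,0.012,0.0],"spin":0.0},
    {"linear":[-0.059,0.012,0.0],"spin":0.0},
    {"linear":[0.0,0.0,0.0],"spin":0.0},
    {"linear":[0.0,0.0,-0.012],"spin":0.0},
    {"linear":[0.0,0.0,-0.012],"spin":0.0},
    {"linear":[0.0,0.0,0.0],"spin":0.0},
  ],
)

```text
t: 34.2
ee_pos: [519.7, 132.6, 79.1]
orientation: [[0.98, -0.198, -0.001], [-0.198, -0.98, -0.0], [-0.001, 0.0, -1.0]]
wrist_force: [0.9, -0.7, 0.5]
width: 0.5
grip_force: 0.0
```

Emit:
step_arm(
  increments=[
    {"linear":[0.0,0.0,-0.003],"spin":0.0},
    {"linear":[0.0,0.0,-0.003],"spin":0.0},
    {"linear":[0.0,0.0,-0.002],"spin":0.0},
    {"linear":[0.0,0.0,0.0],"spin":0.0},
  ],
)

```text
t: 34.7
ee_pos: [519.7, 132.8, 75.7]
orientation: [[0.98, -0.198, -0.0], [-0.198, -0.98, 0.0], [-0.0, -0.0, -1.0]]
wrist_force: [1.1, -0.0, -0.7]
width: -0.2
grip_force: 0.0
```

Emit:
step_arm(
  increments=[
    {"linear":[0.0,0.0,-0.003],"spin":0.0},
    {"linear":[0.0,0.0,-0.002],"spin":0.0},
    {"linear":[0.0,0.0,0.0],"spin":0.0},
  ],
)

```text
t: 35.08
ee_pos: [519.7, 132.9, 73.3]
orientation: [[0.98, -0.198, 0.0], [-0.198, -0.98, 0.0], [0.0, -0.0, -1.0]]
wrist_force: [-0.0, 0.5, 0.8]
width: -0.3
grip_force: 0.8
```

Emit:
step_arm(
  increments=[
    {"linear":[0.0,0.0,-0.003],"spin":0.0},
    {"linear":[0.0,0.0,-0.003],"spin":0.0},
    {"linear":[0.0,0.0,-0.003],"spin":0.0},
    {"linear":[0.0,0.0,-0.003],"spin":0.0},
    {"linear":[0.0,0.0,0.0],"spin":0.0},
  ],
)

```text
t: 35.7
ee_pos: [519.7, 132.9, 67.4]
orientation: [[0.98, -0.198, 0.0], [-0.198, -0.98, 0.0], [0.0, -0.0, -1.0]]
wrist_force: [-0.5, 0.7, 9.1]
width: -0.1
grip_force: 4.5
```

Emit:
step_arm(
  increments=[
    {"linear":[0.0,0.0,-0.003],"spin":0.0},
    {"linear":[0.0,0.0,-0.003],"spin":0.0},
    {"linear":[0.0,0.0,0.0],"spin":0.0},
  ],
)

```text
t: 36.08
ee_pos: [519.7, 132.9, 64.5]
orientation: [[0.98, -0.198, 0.0], [-0.198, -0.98, 0.0], [0.0, -0.0, -1.0]]
wrist_force: [-2.5, 0.2, 13.2]
width: 0.4
grip_force: 6.4
```

Emit:
step_arm(
  increments=[
    {"linear":[0.0,0.0,-0.002],"spin":0.0},
    {"linear":[0.0,0.0,-0.002],"spin":0.0},
    {"linear":[0.0,0.0,0.0],"spin":0.0},
  ],
)

```text
t: 36.45
ee_pos: [519.8, 132.9, 62.7]
orientation: [[0.98, -0.198, 0.0], [-0.198, -0.98, 0.0], [0.0, -0.0, -1.0]]
wrist_force: [-3.2, -0.3, 15.7]
width: 0.1
grip_force: 7.6
```

Emit:
step_arm(
  increments=[
    {"linear":[0.0,0.0,-0.002],"spin":0.0},
    {"linear":[0.0,0.0,0.0],"spin":0.0},
  ],
)

```text
t: 36.7
ee_pos: [519.8, 132.9, 61.7]
orientation: [[0.98, -0.198, 0.0], [-0.198, -0.98, 0.0], [0.0, -0.0, -1.0]]
wrist_force: [-3.1, -0.7, 16.0]
width: -0.1
grip_force: 8.2
```

Emit:
step_arm(
  increments=[
    {"linear":[0.0,0.0,0.043],"spin":0.0},
    {"linear":[0.0,0.0,0.043],"spin":0.0},
    {"linear":[0.005,0.08,0.0],"spin":0.0},
    {"linear":[0.005,0.08,0.0],"spin":0.0},
    {"linear":[0.0,0.0,-0.025],"spin":0.0},
    {"linear":[0.0,0.0,-0.025],"spin":0.0},
    {"linear":[0.0,0.0,-0.006],"spin":0.0},
    {"linear":[0.0,0.0,0.0],"spin":0.0},
  ],
)

```text
t: 37.7
ee_pos: [524.8, 212.1, 76.1]
orientation: [[0.98, -0.199, -0.0], [-0.199, -0.98, -0.0], [-0.0, 0.0, -1.0]]
wrist_force: [-0.2, -0.2, -0.1]
width: -0.0
grip_force: 0.0
```

Emit:
step_arm(
  increments=[
    {"linear":[0.0,0.0,-0.004],"spin":0.0},
    {"linear":[0.0,0.0,-0.002],"spin":0.0},
    {"linear":[0.0,0.0,0.0],"spin":0.0},
  ],
)

```text
t: 38.08
ee_pos: [524.8, 212.8, 73.4]
orientation: [[0.98, -0.198, 0.0], [-0.198, -0.98, 0.0], [0.0, -0.0, -1.0]]
wrist_force: [1.6, 0.2, 1.6]
width: 0.0
grip_force: 0.7
```

Emit:
step_arm(
  increments=[
    {"linear":[0.0,0.0,-0.004],"spin":0.0},
    {"linear":[0.0,0.0,-0.004],"spin":0.0},
    {"linear":[0.0,0.0,-0.004],"spin":0.0},
    {"linear":[0.0,0.0,0.0],"spin":0.0},
  ],
)

```text
t: 38.58
ee_pos: [524.9, 212.8, 67.4]
orientation: [[0.98, -0.198, 0.0], [-0.198, -0.98, 0.0], [0.0, -0.0, -1.0]]
wrist_force: [-1.3, -2.0, 8.9]
width: -0.3
grip_force: 4.5
```

Emit:
step_arm(
  increments=[
    {"linear":[0.0,0.0,-0.004],"spin":0.0},
    {"linear":[0.0,0.0,-0.002],"spin":0.0},
    {"linear":[0.0,0.0,0.0],"spin":0.0},
  ],
)

```text
t: 38.95
ee_pos: [524.9, 212.8, 64.6]
orientation: [[0.98, -0.198, 0.001], [-0.198, -0.98, 0.0], [0.0, -0.0, -1.0]]
wrist_force: [-1.8, -1.7, 12.5]
width: -0.2
grip_force: 6.3
```

Emit:
step_arm(
  increments=[
    {"linear":[0.0,0.0,0.028],"spin":0.0},
    {"linear":[0.0,0.0,0.027],"spin":0.0},
    {"linear":[0.055,-0.011,0.0],"spin":0.0},
    {"linear":[0.055,-0.011,0.0],"spin":0.0},
    {"linear":[0.055,-0.011,0.0],"spin":0.0},
    {"linear":[0.0,0.0,-0.016],"spin":0.0},
    {"linear":[0.0,0.0,-0.014],"spin":0.0},
    {"linear":[0.0,0.0,0.0],"spin":0.0},
  ],
)

```text
t: 39.95
ee_pos: [606.4, 196.7, 76.4]
orientation: [[0.98, -0.198, -0.001], [-0.198, -0.98, -0.0], [-0.001, 0.0, -1.0]]
wrist_force: [-0.3, 0.3, 0.2]
width: 0.1
grip_force: 0.0
```

Emit:
step_arm(
  increments=[
    {"linear":[0.0,0.0,-0.004],"spin":0.0},
    {"linear":[0.0,0.0,-0.002],"spin":0.0},
    {"linear":[0.0,0.0,0.0],"spin":0.0},
  ],
)

```text
t: 40.33
ee_pos: [607.1, 196.5, 73.8]
orientation: [[0.98, -0.198, -0.0], [-0.198, -0.98, 0.0], [-0.0, -0.0, -1.0]]
wrist_force: [-0.2, 1.0, 1.7]
width: 0.0
grip_force: 0.4
```

Emit:
step_arm(
  increments=[
    {"linear":[0.0,0.0,-0.004],"spin":0.0},
    {"linear":[0.0,0.0,-0.004],"spin":0.0},
    {"linear":[0.0,0.0,-0.004],"spin":0.0},
    {"linear":[0.0,0.0,0.0],"spin":0.0},
  ],
)

```text
t: 40.83
ee_pos: [607.2, 196.5, 67.9]
orientation: [[0.98, -0.198, 0.0], [-0.198, -0.98, 0.0], [0.0, -0.0, -1.0]]
wrist_force: [-1.5, 0.6, 8.7]
width: -0.0
grip_force: 4.2
```

Emit:
step_arm(
  increments=[
    {"linear":[0.0,0.0,-0.004],"spin":0.0},
    {"linear":[0.0,0.0,-0.002],"spin":0.0},
    {"linear":[0.0,0.0,0.0],"spin":0.0},
  ],
)

```text
t: 41.2
ee_pos: [607.3, 196.5, 65.2]
orientation: [[0.98, -0.198, 0.0], [-0.198, -0.98, 0.0], [0.0, -0.0, -1.0]]
wrist_force: [-3.3, 0.3, 11.9]
width: 0.0
grip_force: 5.9
```

Emit:
step_arm(
  increments=[
    {"linear":[0.0,0.0,0.04],"spin":0.0},
    {"linear":[0.0,0.0,0.04],"spin":0.0},
    {"linear":[-0.028,-0.076,0.0],"spin":0.0},
    {"linear":[-0.028,-0.076,0.0],"spin":0.0},
    {"linear":[0.0,0.0,-0.025],"spin":0.0},
    {"linear":[0.0,0.0,-0.025],"spin":0.0},
    {"linear":[0.0,0.0,-0.007],"spin":0.0},
    {"linear":[0.0,0.0,0.0],"spin":0.0},
  ],
)

```text
t: 42.2
ee_pos: [579.1, 120.9, 76.0]
orientation: [[0.98, -0.197, -0.0], [-0.197, -0.98, 0.0], [-0.0, 0.0, -1.0]]
wrist_force: [0.2, -0.1, 0.9]
width: 0.1
grip_force: 0.0
```

Emit:
step_arm(
  increments=[
    {"linear":[0.0,0.0,-0.004],"spin":0.0},
    {"linear":[0.0,0.0,-0.002],"spin":0.0},
    {"linear":[0.0,0.0,0.0],"spin":0.0},
  ],
)

```text
t: 42.58
ee_pos: [579.3, 120.5, 73.4]
orientation: [[0.98, -0.198, 0.0], [-0.198, -0.98, 0.0], [0.0, -0.0, -1.0]]
wrist_force: [0.6, 1.7, 1.4]
width: -0.1
grip_force: 0.7
```

Emit:
step_arm(
  increments=[
    {"linear":[0.0,0.0,-0.004],"spin":0.0},
    {"linear":[0.0,0.0,-0.004],"spin":0.0},
    {"linear":[0.0,0.0,-0.004],"spin":0.0},
    {"linear":[0.0,0.0,0.0],"spin":0.0},
  ],
)

```text
t: 43.08
ee_pos: [579.3, 120.5, 67.4]
orientation: [[0.98, -0.198, 0.0], [-0.198, -0.98, 0.0], [0.0, -0.0, -1.0]]
wrist_force: [-1.4, 0.9, 9.3]
width: -0.0
grip_force: 4.5
```

Emit:
step_arm(
  increments=[
    {"linear":[0.0,0.0,-0.004],"spin":0.0},
    {"linear":[0.0,0.0,-0.002],"spin":0.0},
    {"linear":[0.0,0.0,0.0],"spin":0.0},
  ],
)

```text
t: 43.45
ee_pos: [579.3, 120.5, 64.7]
orientation: [[0.98, -0.198, 0.001], [-0.198, -0.98, 0.0], [0.0, -0.001, -1.0]]
wrist_force: [-3.4, 1.2, 12.8]
width: -0.1
grip_force: 6.3
```

Emit:
step_arm(
  increments=[
    {"linear":[0.0,0.0,0.04],"spin":0.0},
    {"linear":[0.0,0.0,0.06],"spin":0.0},
    {"linear":[-0.065,0.04,0.06],"spin":0.0},
    {"linear":[-0.065,0.04,0.04],"spin":0.0},
    {"linear":[-0.065,0.04,0.0],"spin":0.0},
    {"linear":[0.0,0.0,0.0],"spin":0.0},
    {"linear":[0.0,0.0,0.0],"spin":0.0},
  ],
)

```text
t: 44.32
ee_pos: [482.2, 180.0, 164.2]
orientation: [[0.98, -0.198, 0.0], [-0.198, -0.98, -0.0], [0.0, 0.0, -1.0]]
wrist_force: [0.5, 0.3, 0.1]
width: 0.1
grip_force: 0.0
```

```bash
python3 - <<'E'
from h import *
o,a=snap('wrist','w11'); print(o['ee_pos'],o['wrist_force'],o['width'])
plate(46.5,[557.9,167.2,np.radians(-11.45)],o,a)
E
```

```text
[482.15814529 179.96818141 164.19061272] [0.52914126 0.27471393 0.08112754] 0.07081471060822486
[219  42] [219.2  41.4] [209  30  21  24 388]
[225 167] [225.6 166.4] [217 157  19  20 285]
[338  61] [338.  61.] [328  50  21  23 369]
[334 151] [333.9 150. ] [324 141  20  19 295]
fixed z [558.3 167.1] -11.38 [[-0.3, -0.2], [0.3, -0.4], [-0.2, 0.3], [0.3, 0.2]] free z [558.4 167.1] -11.39 44.8
```

All four pads touch at the same height, about 74 mm at the TCP. The camera fit has dropped 7.9 mm level from the on-barbs state, so the plate is home. I hand in.

```bash
python3 -c "
from bench import hand_in; print(hand_in())"
```

```text
the job is handed in; nothing more can be done
None
```

I handed the job in at about 45 s with the plate fully home on all four posts, as far as touch checks and the camera show, but no verdict came back; the highest press I read was about 17 N, D had already gone home when I reached it, and one gripper slip lifted the plate off the posts again before I reset it.

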